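# Set the primed panels out to dry

### The job

Set the primed panels out to dry: first slide the drip tray in under the drying rack until it is fully home against the bar at the back, then take every panel from the slotted block and lean it on the rack, foot on the rubber strip and back against the steel rail, square to the rack and side by side, one to a place. When all are leaning, throw the fan's lever switch fully over to on (away from the robot); see that the tray is still home at the end, never let a panel fall flat, and leave the mug, tape and sponge alone.

Things in the scene. Friction and masses are not known exactly. Their poses are not given: they have to be found in the camera images.
- rack_base (a point): Drying rack: fixed wooden frame 400 mm wide along its y, open to the front (its -x). This point is on the bench under its middle; x points to its back, z up. A ledge (x -45 to +25 mm, top 55 mm, underside 43 mm above the bench) bridges two side plates (inner faces y = +-180 mm, x -45 to +65 mm). Posts at y = +-190 mm rise to 165 mm. The tray goes under the ledge, the panels on it.
- rack_strip (a point): Middle of the black rubber strip, 20 mm wide, that runs along y on top of the ledge, flush with it, for the panels' feet: 15 mm in front of the rack's middle, 55 mm above the bench. Axes as the rack's.
- rack_rail (a point): Middle of the round steel back rail, 12 mm in diameter, along y: on its axis, 20.5 mm behind the rack's middle and 145 mm above the bench. A panel with its foot on the middle of the strip leans back on it about 18 degrees from upright.
- rack_stop (a point): Middle of the front face of the back bar, 30 mm high, lying on the bench along the rack's y, 45 mm behind the rack's middle: the tray's back edge stops against it.
- tray_mid (a point): Drip tray of bare aluminium, 90 mm deep (its x) x 300 mm wide (its y) x 16 mm high, loose, 0.35 kg; this point is its centre, 8 mm up. It lies on the bench in front of the rack. Fully home its middle is under the rack's middle, its back edge against the rack's back bar.
- tray_tab (a point): The tray's upright grip tab: a fin 12 mm thick (tray's y), 45 mm long (tray's x), standing out from the middle of the front edge and reaching 51 mm above the bench; this point is in it 32 mm above the bench, 70.5 mm in front of the tray's centre. It stays outside the rack when the tray is home.
- carrier_base (a point): Carrier: fixed dark wooden block 225 x 100 mm and 57 mm high with five slots across it (along its y) in which the panels stand; this point is on the bench under its middle.
- panel1_mid (a point): White-primed wooden panel, a rectangle 60 mm wide (its y) x 160 mm tall (its z) x 8 mm thick (its x), 70 g; this point is its centre, 80 mm below the top edge. All are alike. It starts upright in a slot of the carrier block, in slots 10 mm wide, 40 mm apart and 40 mm deep, top edge 172 mm above the bench. May be absent.
- panel2_mid (a point): White-primed wooden panel, a rectangle 60 mm wide (its y) x 160 mm tall (its z) x 8 mm thick (its x), 70 g; this point is its centre, 80 mm below the top edge. All are alike. It starts upright in a slot of the carrier block, in slots 10 mm wide, 40 mm apart and 40 mm deep, top edge 172 mm above the bench. May be absent.
- panel3_mid (a point): White-primed wooden panel, a rectangle 60 mm wide (its y) x 160 mm tall (its z) x 8 mm thick (its x), 70 g; this point is its centre, 80 mm below the top edge. All are alike. It starts upright in a slot of the carrier block, in slots 10 mm wide, 40 mm apart and 40 mm deep, top edge 172 mm above the bench. May be absent.
- panel4_mid (a point): White-primed wooden panel, a rectangle 60 mm wide (its y) x 160 mm tall (its z) x 8 mm thick (its x), 70 g; this point is its centre, 80 mm below the top edge. All are alike. It starts upright in a slot of the carrier block, in slots 10 mm wide, 40 mm apart and 40 mm deep, top edge 172 mm above the bench. May be absent.
- panel5_mid (a point): White-primed wooden panel, a rectangle 60 mm wide (its y) x 160 mm tall (its z) x 8 mm thick (its x), 70 g; this point is its centre, 80 mm below the top edge. All are alike. It starts upright in a slot of the carrier block, in slots 10 mm wide, 40 mm apart and 40 mm deep, top edge 172 mm above the bench. May be absent.
- switch (a joint): Toggle lever of the fan switch, on a grey box fixed to the bench left of the rack: 0 = off (leaning towards the robot), 1.0 rad = on (leaning away from it). It stays where left; a light push suffices. Its pivot is 22 mm above the bench; the stick leans 0.5 rad from upright at 0 and 0.5 rad the other way at 1.0; the ball on its tip is 26 mm in diameter. The box is 70 x 50 x 25 mm.
- switch_tip (a point): Tip of the switch lever, at the end of an 80 mm stick; its x axis, laid level, is the way the lever is thrown to switch on.
- mug: White mug, 80 mm across, 90 mm tall; bystander. Origin under its centre.
- tape: Cardboard-brown roll of tape lying flat, 80 mm across, 25 mm high; bystander. Origin under its centre.
- sponge: Yellow sponge, 70 x 120 x 40 mm; bystander. Origin under its centre.

How it is judged (in metres and radians):
On the way, in this order (a step that is already met when the one before it is completed fails the run):
1. the drip tray is home under the rack (x of tray_mid in the frame of rack_base between -0.01 and 0.01 m and y of tray_mid in the frame of rack_base between -0.035 and 0.035 m and z of tray_mid in the frame of rack_base between 0.004 and 0.013 m and angle between the y axis of tray_mid and the y axis of rack_base, either way round below 0.09 rad), for 0.2 s.
2. every panel leans on the rack (angle between panel1_mid's own z axis and vertical between 0.18 and 0.44 rad and x of panel1_mid in the frame of rack_base between -0.02 and 0.03 m and y of panel1_mid in the frame of rack_base between -0.155 and 0.155 m and z of panel1_mid in the frame of rack_base between 0.124 and 0.142 m and angle between the y axis of each of panel1_mid, panel2_mid, panel3_mid, panel4_mid, panel5_mid and the y axis of rack_base, either way round below 0.13 rad and angle between panel2_mid's own z axis and vertical between 0.18 and 0.44 rad and x of panel2_mid in the frame of rack_base between -0.02 and 0.03 m and y of panel2_mid in the frame of rack_base between -0.155 and 0.155 m and z of panel2_mid in the frame of rack_base between 0.124 and 0.142 m and angle between panel3_mid's own z axis and vertical between 0.18 and 0.44 rad and x of panel3_mid in the frame of rack_base between -0.02 and 0.03 m and y of panel3_mid in the frame of rack_base between -0.155 and 0.155 m and z of panel3_mid in the frame of rack_base between 0.124 and 0.142 m and angle between panel4_mid's own z axis and vertical between 0.18 and 0.44 rad and x of panel4_mid in the frame of rack_base between -0.02 and 0.03 m and y of panel4_mid in the frame of rack_base between -0.155 and 0.155 m and z of panel4_mid in the frame of rack_base between 0.124 and 0.142 m and angle between panel5_mid's own z axis and vertical between 0.18 and 0.44 rad and x of panel5_mid in the frame of rack_base between -0.02 and 0.03 m and y of panel5_mid in the frame of rack_base between -0.155 and 0.155 m and z of panel5_mid in the frame of rack_base between 0.124 and 0.142 m), for 0.2 s.
3. the fan switch is thrown to on (value of joint switch above 0.8 rad), for 0.2 s.
At the end, for the whole second after the job is handed in: Tray flat under the rack, within 10 mm of home, 35 mm of the middle, 5 degrees of square; every panel on the ledge leaning on the rail 10 to 25 degrees from upright, within 7 degrees of square, 155 mm of the rack's middle, 56 mm or more apart; switch past 0.8 rad (all of step 1 and all of step 2 and horizontal distance between panel1_mid and panel2_mid above 0.056 m and horizontal distance between each of panel1_mid, panel2_mid and panel3_mid above 0.056 m and horizontal distance between each of panel1_mid, panel2_mid, panel3_mid and panel4_mid above 0.056 m and horizontal distance between each of panel1_mid, panel2_mid, panel3_mid, panel4_mid and panel5_mid above 0.056 m and value of joint switch above 0.8 rad); the robot touches nothing.
It fails at once if a panel falls flat (angle between any of panel1_mid, panel2_mid, panel3_mid, panel4_mid, panel5_mid's own z axis and vertical above 1.05 rad).
It fails at once if the mug, tape or sponge is disturbed (distance of any of mug, tape, sponge from where it was at the start of the episode above 0.03 m).
Of panel1, panel2, panel3, panel4, panel5 only 3 to 5 are there at a start; the rules pass over those that are not, and their reading is None.
At some moment in a run one of tray may be knocked a few centimetres aside while the robot is not near it.
It also fails if it takes over 210 s, if anything falls off the work surface, if the arm or the gripper's body presses on something with over 40 N, if the wrist force passes 120 N, or if a joint passes its speed limit or range.

### The arm

A 6-joint arm with a two-finger parallel gripper is mounted at the origin on the work surface. World frame = base frame: x ahead of the robot, y to its left, z up, the work surface at z = 0. Lengths are in m, angles in degrees, forces in N, time in s.
With the tool pointing down it reaches from about 0.4 to 0.825 m from the base axis. Payload 7 kg.
Tool frame: the origin (TCP) lies between the finger pads; the fingertips stand 11 mm ahead of it and the grasp point (between the pads) lies 8 mm behind it; z points along the fingers, y is the direction in which the jaws open and shut (so a half turn about z gives the same grasp; the last joint's range is limited). The gripper opens to 88 mm and grips with 3 to 60 N. Pads are 19 mm wide; open, the fingers measure 130 mm over their backs; the gripper's body (78 mm by 193 mm) begins 47 mm behind the grasp point.
Start: joints at [-57.863, 20.546, 0.682, 0, -70.136, -16.507], TCP at [0.182, -0.65, 0.238] pointing down, gripper open.
Joint ranges: [-176.03, 176.03], [-82.01, 121.73], [-58.28, 71.71], [-173.87, 95.51], [-174.79, -0.11], [-173.66, 173.66]. Speed limits (degrees/s): [136.94, 136.94, 172.46, 180, 180, 180].

### API

Orientations are given as [roll, pitch, yaw] about the fixed x, y, z axes, in that order (R = Rz(yaw) Ry(pitch) Rx(roll)).
In Python, from plant import r gives the robot as it stands.
- The arm moves only by the shell command python3 -m inch 'ROWS' [OPENING] [FORCE]. ROWS is JSON, a list of rows, each an object of numbers: "x", "y", "z": the shift along the tool's x, y, z as a fraction of full scale; "yaw": the turn about the tool's z as a fraction of full scale. In form: [{"x": .., "y": .., "z": .., "yaw": ..}, ...]. A call has 1 to 5 rows; each row shifts and turns the pose as measured when the row begins, along the tool's axes as they then stand; what a row does not reach is not made up. Full scale, the value 1, is 0.025 m for a shift and 4 degrees for a turn. A row lasts 1/12 s, in which the tool goes at most 41.7 mm and 7.16 degrees, less where a joint would pass 70% of its speed; a pose out of reach is approached as far as the arm can. A call with a number of a shift or a turn outside -1 to 1 is refused whole. A call with a gripper value outside its range is refused whole. OPENING is the opening, from -1 (shut) to 1 (fully open), set as the call begins (- or left out, the last holds). The fingers move at their own pace and stop on an object; FORCE is the grip in N (left out, the last holds). Time passes only in rows, so rows that do not move let the fingers close. It gives the time, the measured TCP pose, the force and the opening at its end, in the units of the state.
- r.get_state(): the state, without advancing time (a new reading comes with each control period).
- r.capture(name): name is "scene" or "top" or "wrist"; returns (picture, depth): 420x560x3 uint8, red, green, blue; 420x560 float32, m along the optical axis (not along the pixel's ray), 0 where there is no reading.
- r.camera_info(name): a dict with "mtx" (3x3 intrinsics, pixels), "k1" (the pictures are not rectified: a ray, as slopes to the right and down, at radius r is drawn at 1 + k1 r^2 times it, then the intrinsics apply), "pose" (4x4, takes a point from camera to world coordinates). Camera axes: x right, y down, z forward; pixel columns grow to the right and rows downward; lengths in m; the calibration is good to about 2 mm. A picture is of the moment at which its call begins: read the wrist's pose just before it. camera_info takes no time and is no camera call; for the wrist camera it gives the pose at the moment of the call.
- r.close_job(): hands the job in, once; it reports no verdict.
The state is a dict: "time_s": time; "joints": joint angles; "qd": joint speeds; "joint_torque": joint torques, N m; "tcp_pos": TCP position; "eef_rot": TCP orientation; "contact_force": force on the tool from outside, world axes, zero at the start; "moment": the same for the moment, N m; "gripper_width": finger opening in m.
Only numpy, scipy, OpenCV 4.12 (cv2) and the standard library are available. Lean on these libraries where they do the work, as an engineer would, in place of code of your own. Each camera call takes 0.05 s, during which the arm holds its last target. There are 200 camera calls.

## Working session

There is one attempt and no reset: what is moved stays moved. The work goes in short steps, Python scripts to look and compute and a shell command to move; the robot and the scene stay as the last step left them, time stands still between calls to the robot, and variables do not carry over. Pictures are saved under pics/ and viewed, about 12 in all and at most 16, crops included, and the job is handed in when it is done.

```bash
ls; mkdir -p pics; cat > h.py <<'E'
import numpy as np, cv2
from plant import r
def snap(name, f=None):
    info=r.camera_info(name); im,d=r.capture(name)
    if f: cv2.imwrite('pics/'+f,im[:,:,::-1])
    return im,d,info
def rays(px,info):
    """unit-depth rays in world axes + camera origin for Nx2 pixels (col,row)"""
    K=np.array(info['mtx'],float); T=np.array(info['pose'],float)
    u=cv2.undistortPoints(np.float64(px).reshape(-1,1,2),K,np.array([info['k1'],0,0,0.])).reshape(-1,2)
    return np.c_[u,np.ones(len(u))]@T[:3,:3].T, T[:3,3]
def onplane(px,info,z):
    v,o=rays(px,info); return o+v*((z-o[2])/v[:,2:3])
def atdepth(px,info,d):
    v,o=rays(px,info); return o+v*np.reshape(d,(-1,1))
def cloud(d,info):
    h,w=d.shape; uu,vv=np.meshgrid(np.arange(w),np.arange(h))
    P=atdepth(np.c_[uu.ravel(),vv.ravel()],info,d.ravel()).reshape(h,w,3); P[d<=0]=np.nan
    return P
E
python3 - <<'E'
from h import *
for n in ('top','scene'):
    im,d,i=snap(n,n+'0.png'); print(n,i['k1'],np.round(i['mtx'],1).tolist(),np.round(i['pose'],3).tolist(),(d>0).mean())
print(r.get_state())
E
```

```text
pics
top -0.039759883438430975 [[420.7, 0.0, 282.2], [0.0, 420.7, 215.1], [0.0, 0.0, 1.0]] [[-0.012, -0.987, 0.162, 0.427], [-1.0, 0.015, 0.021, -0.016], [-0.023, -0.162, -0.987, 1.263], [0.0, 0.0, 0.0, 1.0]] 0.9958545918367347
scene 0.03140074592721437 [[392.2, 0.0, 282.8], [0.0, 392.2, 209.4], [0.0, 0.0, 1.0]] [[-0.478, 0.544, -0.689, 1.252], [0.878, 0.276, -0.391, 0.374], [-0.023, -0.792, -0.61, 0.669], [0.0, 0.0, 0.0, 1.0]] 0.9961054421768708
{'time_s': 0.1, 'joints': array([-5.78631038e+01,  2.05873300e+01,  6.38303354e-01, -1.67415727e-02,
       -7.01356599e+01, -1.65074932e+01]), 'qd': array([-0.01804138, -0.11740336,  0.04873268,  0.10479361,  0.00288382,
       -0.00089441]), 'joint_torque': array([-2.00600945e-03, -5.84162772e+01,  2.93751884e+01,  7.01561853e+00,
        1.01295396e-02, -5.31374019e-05]), 'tcp_pos': array([ 0.18171541, -0.64963987,  0.23671404]), 'eef_rot': array([ 1.79914332e+02, -8.97473856e-03, -1.64376291e+02]), 'contact_force': array([ 0.20970496, -0.72643959, -0.39284581]), 'moment': array([ 0.02657814, -0.00181567, -0.03935076]), 'gripper_width': 0.08731475105666946}
```

View pics/top0.png

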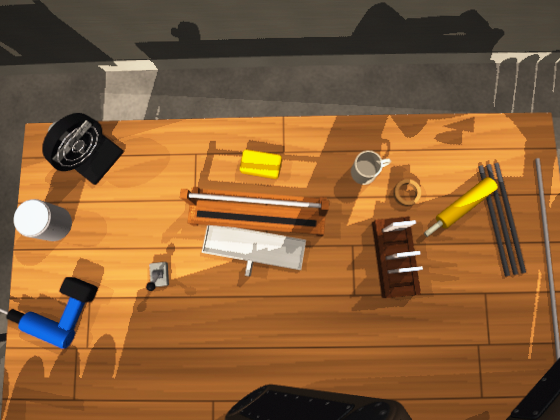

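View pics/scene0.png

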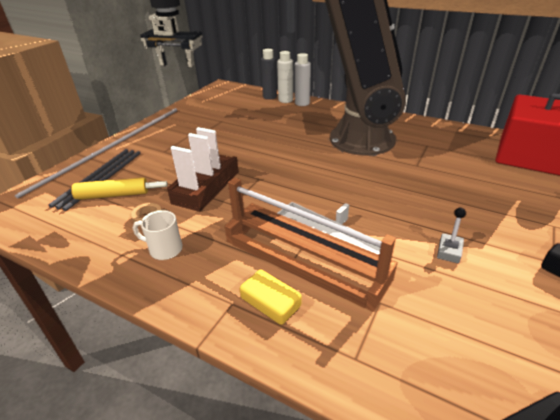

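The top view shows the rack around (255,205), with the rail at row 200 and the black strip at row 215. The tray is at (253,248) with its tab at (249,267). The carrier is at (398,257) with three panels, at rows 225, 255 and 269. The switch ball is at (151,286). The mug, tape and sponge are at (368,167), (407,191) and (262,163). The scene view agrees, so there are three panels.

```bash
cat > meas.py <<'E'
from h import *
def line(P):  # centre, direction angle (deg, mod 180 around 90), length of an elongated xy set
    c,(w,h),a=cv2.minAreaRect(np.float32(P[:,:2]*1000)); 
    if w<h: a+=90
    return np.round(c,1), round((a+180)%180,1), round(max(w,h),1), round(min(w,h),1)
def blob(mask,win):
    m=np.zeros_like(mask); u0,v0,u1,v1=win; m[v0:v1,u0:u1]=mask[v0:v1,u0:u1]
    n,l,s,c=cv2.connectedComponentsWithStats(m.astype(np.uint8),connectivity=8)
    return sorted([np.argwhere(l==k)[:,::-1] for k in range(1,n) if s[k,4]>=8],key=lambda p:-len(p))
E
python3 - <<'E'
from meas import *
im,d,i=snap('top'); P=cloud(d,i); z=P[...,2]; hsv=cv2.cvtColor(im,cv2.COLOR_RGB2HSV); H,S,V=cv2.split(hsv)
grey=(S<60)&(V>90)
def rep(n,mask,win,zp,k=1):
    for b in blob(mask,win)[:k]:
        zz=z[b[:,1],b[:,0]]; print(n,len(b),'depth z',np.round(np.nanpercentile(zz,[5,50,95])*1000,1),'ray@z',*line(onplane(b,i,zp)))
rep('rail',grey&(z>.11),(180,185,335,218),.151)
rep('strip',V<60,(185,200,335,230),.055,2)
rep('tray',grey&(z<.03),(195,215,315,275),.016)
rep('tab',grey&(z>.03),(235,255,260,280),.051)
rep('carrier',(z>.03)&(z<.075),(370,210,425,305),.057)
rep('panel',grey&(z>.15),(380,205,430,285),.172,6)
rep('ball',(z>.05),(135,255,180,300),.08)
rep('box',(z>.012)&(z<.04),(140,250,185,295),.025)
for nm,w in (('sponge',(235,145,290,182)),('mug',(350,145,392,188)),('tape',(392,176,424,208)),('tool',(430,160,510,245))):
    rep(nm,z>.012,w,.03)
E
```

```text
rail 535 depth z [146.2 150.  153.7] ray@z [651.1  83.4] 84.3 357.2 12.0
strip 629 depth z [51.6 55.5 59.3] ray@z [617.3  86.9] 84.5 346.7 17.4
strip 38 depth z [ 72.7 116.3 158.7] ray@z [ 633.1 -105.5] 72.8 21.1 17.5
tray 2960 depth z [-0.8  3.3 14.1] ray@z [539.8  97.8] 79.4 298.6 93.5
tab 62 depth z [46.7 50.  54.4] ray@z [473.9 108.9] 168.6 41.8 11.3
carrier 2375 depth z [44.  54.  60.3] ray@z [ 500.  -313.5] 5.2 222.5 107.9
panel 93 depth z [156.7 172.  175.5] ray@z [ 578.3 -308.1] 95.5 63.9 10.1
panel 78 depth z [160.7 172.5 176.1] ray@z [ 501.4 -314.3] 94.8 63.2 8.2
panel 75 depth z [167.1 173.4 175.9] ray@z [ 461.8 -318. ] 94.7 65.0 7.6
ball 93 depth z [ 56.1 101.4 107.3] ray@z [432.1 375.8] 135.0 42.8 24.4
box 377 depth z [17.8 25.6 34.6] ray@z [461.3 378. ] 5.8 70.5 53.9
sponge 942 depth z [26.3 39.4 43.5] ray@z [787.9  74.2] 79.1 121.9 75.8
mug 571 depth z [18.5 62.7 91.6] ray@z [ 776.9 -250.1] 136.0 119.5 83.3
tape 336 depth z [16.3 24.7 28.9] ray@z [ 693.6 -363.9] 176.8 79.9 77.8
tool 1592 depth z [13.1 40.1 49.9] ray@z [ 665.7 -559.4] 169.8 237.8 235.3
```

```bash
python3 -m inch '[{"x":-0.8,"yaw":1},{"x":-0.8,"yaw":1},{"x":-0.8,"yaw":1},{"x":-0.8,"yaw":1},{"x":-0.8,"yaw":1}]' 0.2 20; python3 -m inch '[{"x":-0.8,"y":0.5,"yaw":1},{"x":-0.8,"y":1,"yaw":0.5},{"y":1},{"y":1},{"y":1}]'
```

```text
validation failed for argument at $[0]...
validation failed for argument at $[0]...
```

```bash
python3 -m inch '[{"x":-0.8,"y":0,"z":0,"yaw":1},{"x":-0.8,"y":0,"z":0,"yaw":1},{"x":-0.8,"y":0,"z":0,"yaw":1},{"x":-0.8,"y":0,"z":0,"yaw":1},{"x":-0.8,"y":0,"z":0,"yaw":1}]' 0.2 20; python3 -c "
from plant import r; s=r.get_state(); print(s['joints'])"
```

```text
time_s: 0.57
tcp_pos: [0.2792, -0.6359, 0.2354]
eef_rot: [179.8, -0.1, 174.6]
contact_force: [-0.8, -0.5, 0.5]
gripper_width: 0.06
[-5.02973368e+01  2.26050008e+01  3.52338653e+00 -5.95709926e-02
 -7.11813105e+01 -4.51164144e+01]
```

```bash
python3 -m inch '[{"x":-0.9,"y":0.5,"z":0,"yaw":1},{"x":-0.8,"y":1,"z":0,"yaw":0.3},{"x":0,"y":1,"z":0,"yaw":0},{"x":0,"y":1,"z":0,"yaw":0},{"x":0,"y":1,"z":0,"yaw":0}]' >/dev/null
for k in 1; do :; done
python3 -m inch '[{"x":0,"y":1,"z":0,"yaw":0},{"x":0,"y":1,"z":0,"yaw":0},{"x":0,"y":1,"z":0,"yaw":0},{"x":0,"y":1,"z":0,"yaw":0},{"x":0,"y":1,"z":0,"yaw":0}]' >/dev/null
python3 -m inch '[{"x":0,"y":1,"z":0,"yaw":0},{"x":0,"y":1,"z":0,"yaw":0},{"x":0,"y":1,"z":0,"yaw":0},{"x":0,"y":1,"z":0,"yaw":0},{"x":0,"y":1,"z":0,"yaw":0}]' >/dev/null
python3 -m inch '[{"x":0,"y":1,"z":0,"yaw":0},{"x":0,"y":1,"z":0,"yaw":0},{"x":0,"y":1,"z":0,"yaw":0},{"x":0,"y":1,"z":0,"yaw":0},{"x":0,"y":1,"z":0,"yaw":0}]'
python3 -m inch '[{"x":0,"y":1,"z":0.5,"yaw":0},{"x":0,"y":1,"z":0.5,"yaw":0},{"x":0,"y":1,"z":0.5,"yaw":0},{"x":0,"y":1,"z":0.5,"yaw":0},{"x":0,"y":1,"z":0.5,"yaw":0}]'
```

```text
time_s: 2.23
tcp_pos: [0.4188, -0.142, 0.2303]
eef_rot: [179.4, -0.7, 168.6]
contact_force: [0.5, -0.4, 1.1]
gripper_width: 0.0526
time_s: 2.65
tcp_pos: [0.4445, -0.0121, 0.1704]
eef_rot: [179.2, -0.3, 168.7]
contact_force: [0.0, -0.1, 0.5]
gripper_width: 0.0528
```

```bash
python3 -m inch '[{"x":0.1,"y":1,"z":0,"yaw":0},{"x":0.1,"y":1,"z":0,"yaw":0},{"x":0,"y":1,"z":0,"yaw":0},{"x":0,"y":1,"z":0,"yaw":0},{"x":0,"y":0.8,"z":0,"yaw":-0.2}]'
python3 - <<'E'
from meas import *
im,d,i=snap('wrist','w1.png'); print(np.round(i['pose'],3).tolist()); P=cloud(d,i); z=P[...,2]
S=cv2.cvtColor(im,cv2.COLOR_RGB2HSV)[...,1]; x=P[...,0];y=P[...,1]
m=(z>.035)&(z<.06)&(S<70)&(x>.43)&(x<.52)&(y>.05)&(y<.17)
for b in blob(m,(0,0,560,420))[:2]: print(len(b),np.nanmedian(z[b[:,1],b[:,0]]),line(onplane(b,i,.051)),b.mean(0))
E
```

```text
time_s: 3.07
tcp_pos: [0.4605, 0.1127, 0.1684]
eef_rot: [179.4, -0.6, 169.5]
contact_force: [-0.2, -0.4, 0.5]
gripper_width: 0.0526
[[0.183, 0.945, 0.27, 0.387], [0.983, -0.179, -0.041, 0.125], [0.01, 0.273, -0.962, 0.315], [0.0, 0.0, 0.0, 1.0]]
527 0.04987933625923463 (array([472.1, 111.9]), 168.3, 47.1, 10.7) [278.16698292 224.29411765]
```

View pics/w1.png

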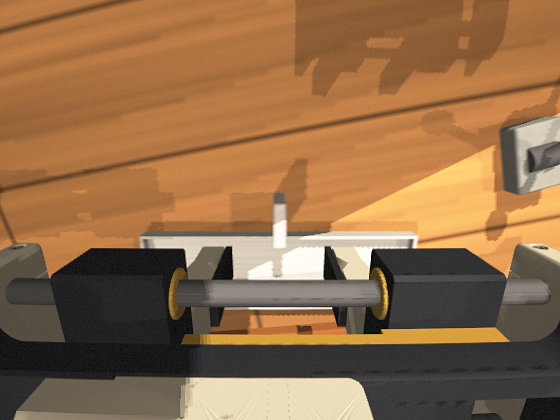

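The wrist view shows the tab at (278,224) between the open fingers, and the tray's front edge at row 240. The tab measures (472,112) at 50 mm high, which agrees with the expected position, so I'll grip it and push the tray in.

```bash
python3 -m inch '[{"x":-0.1,"y":0.05,"z":1,"yaw":0},{"x":0,"y":0,"z":1,"yaw":0},{"x":0,"y":0,"z":1,"yaw":0},{"x":0,"y":0,"z":1,"yaw":0},{"x":0,"y":0,"z":0.9,"yaw":0}]'
python3 -m inch '[{"x":0,"y":0,"z":0.8,"yaw":0},{"x":0,"y":0,"z":0,"yaw":0}]'
python3 -m inch '[{"x":0,"y":0,"z":0,"yaw":0},{"x":0,"y":0,"z":0,"yaw":0},{"x":0,"y":0,"z":0,"yaw":0},{"x":0,"y":0,"z":0,"yaw":0},{"x":0,"y":0,"z":0,"yaw":0}]' -1 30
```

```text
time_s: 3.53
tcp_pos: [0.4686, 0.1234, 0.0473]
eef_rot: [178.8, 0.1, 170.0]
contact_force: [0.6, -0.3, -0.2]
gripper_width: 0.0526
time_s: 3.7
tcp_pos: [0.4661, 0.1222, 0.0226]
eef_rot: [179.1, -0.2, 170.0]
contact_force: [-0.7, -0.8, -0.0]
gripper_width: 0.0525
time_s: 4.12
tcp_pos: [0.4673, 0.1226, 0.0256]
eef_rot: [179.0, -0.1, 170.0]
contact_force: [-0.7, -0.1, 0.1]
gripper_width: 0.0247
```

```bash
python3 -m inch '[{"x":0,"y":0,"z":0,"yaw":0},{"x":0,"y":0,"z":0,"yaw":0},{"x":0,"y":0,"z":0,"yaw":0}]'
python3 -m inch '[{"x":-0.5,"y":-0.2,"z":0,"yaw":-0.55},{"x":-0.5,"y":-0.3,"z":0,"yaw":-0.55},{"x":-0.8,"y":-0.3,"z":0,"yaw":0},{"x":-0.7,"y":0,"z":0,"yaw":0}]'
```

```text
time_s: 4.37
tcp_pos: [0.4673, 0.1225, 0.0274]
eef_rot: [179.0, -0.1, 169.9]
contact_force: [-1.3, -0.6, 0.8]
gripper_width: 0.0122
time_s: 4.7
tcp_pos: [0.5241, 0.0942, 0.0278]
eef_rot: [179.0, -0.1, 174.7]
contact_force: [-1.7, -0.0, 0.3]
gripper_width: 0.0121
```

```bash
python3 -m inch '[{"x":-0.5,"y":0,"z":0,"yaw":0},{"x":-0.5,"y":0,"z":0,"yaw":0},{"x":-0.2,"y":0,"z":0,"yaw":0}]'
python3 -m inch '[{"x":-0.15,"y":0,"z":0,"yaw":0},{"x":-0.15,"y":0,"z":0,"yaw":0}]'
python3 - <<'E'
from meas import *
im,d,i=snap('top'); P=cloud(d,i); z=P[...,2]; 
hsv=cv2.cvtColor(im,cv2.COLOR_RGB2HSV); g=(hsv[...,1]<60)&(hsv[...,2]>90)
for b in blob(g&(z<.03)&(z>-.01),(195,205,315,260))[:2]: print(len(b),line(onplane(b,i,.016)))
cv2.imwrite('pics/top1.png',cv2.resize(im[160:300,140:360,::-1],None,fx=3,fy=3))
E
```

```text
time_s: 4.95
tcp_pos: [0.5553, 0.0897, 0.0274]
eef_rot: [179.1, -0.3, 174.6]
contact_force: [-9.8, -2.2, 5.4]
gripper_width: 0.0119
time_s: 5.12
tcp_pos: [0.5561, 0.0889, 0.0267]
eef_rot: [179.2, -1.0, 174.4]
contact_force: [-22.6, 15.5, 22.5]
gripper_width: 0.0122
41 (array([658.9, -12. ]), 84.2, 111.9, 3.3)
14 (array([575.2, -48. ]), 89.2, 29.8, 3.0)
```

The push ran up to 22 N with the tool at x 0.556, where I expected the tray to bottom out, so the tray is against the bar. Next I'll release, rise and turn toward the panels.

```bash
python3 -m inch '[{"x":0.1,"y":0,"z":0,"yaw":0},{"x":0,"y":0,"z":0,"yaw":0},{"x":0,"y":0,"z":0,"yaw":0},{"x":0,"y":0,"z":0,"yaw":0},{"x":0,"y":0,"z":0,"yaw":0}]' 0 20
python3 -m inch '[{"x":0,"y":0,"z":-0.8,"yaw":0},{"x":0,"y":0,"z":-1,"yaw":0},{"x":0,"y":0,"z":-1,"yaw":0},{"x":0,"y":0,"z":-1,"yaw":-1},{"x":0,"y":0,"z":-1,"yaw":-1}]' >/dev/null
python3 -m inch '[{"x":0,"y":0,"z":-1,"yaw":-1},{"x":0,"y":0,"z":-1,"yaw":-1},{"x":0,"y":0,"z":-1,"yaw":-1},{"x":0,"y":0,"z":-1,"yaw":-1},{"x":0,"y":0,"z":0,"yaw":-1}]' -0.545
python3 -m inch '[{"x":0,"y":0,"z":0,"yaw":-1},{"x":0,"y":0,"z":0,"yaw":-1},{"x":0,"y":0,"z":0,"yaw":-1},{"x":0,"y":0,"z":0,"yaw":-1},{"x":0,"y":0,"z":0,"yaw":-1}]' >/dev/null
python3 -m inch '[{"x":0,"y":0,"z":0,"yaw":-1},{"x":0,"y":0,"z":0,"yaw":-1},{"x":0,"y":0,"z":0,"yaw":-1},{"x":0,"y":0,"z":0,"yaw":-1},{"x":0,"y":0,"z":0,"yaw":-1}]' >/dev/null
python3 -m inch '[{"x":0,"y":0,"z":0,"yaw":-1},{"x":0,"y":0,"z":0,"yaw":-1},{"x":0,"y":0,"z":0,"yaw":-1},{"x":0,"y":0,"z":0,"yaw":-1},{"x":0,"y":0,"z":0,"yaw":-1}]'
python3 - <<'E'
from plant import r; s=r.get_state(); print(s['joints'],s['eef_rot'])
E
```

```text
time_s: 5.58
tcp_pos: [0.5536, 0.0909, 0.0278]
eef_rot: [179.1, -0.9, 174.6]
contact_force: [0.7, 0.1, -0.3]
gripper_width: 0.0393
time_s: 6.42
tcp_pos: [0.5576, 0.0848, 0.2567]
eef_rot: [178.9, -0.4, -156.5]
contact_force: [1.4, 0.6, 0.7]
gripper_width: 0.021
time_s: 7.67
tcp_pos: [0.5612, 0.0829, 0.2598]
eef_rot: [179.7, 1.0, -93.6]
contact_force: [-0.4, -0.2, 0.9]
gripper_width: 0.0198
[ 27.47802947   9.68787678 -10.72213682  -1.06189073 -69.33748436
 -30.69038996] [179.70635931   0.98304744 -93.58740131]
```

```bash
python3 -m inch '[{"x":1,"y":0,"z":0,"yaw":-0.8},{"x":1,"y":0,"z":0,"yaw":-0.8},{"x":1,"y":0,"z":0,"yaw":-0.6},{"x":1,"y":0,"z":0,"yaw":0},{"x":1,"y":0,"z":0,"yaw":0}]' >/dev/null
python3 -m inch '[{"x":1,"y":0,"z":0,"yaw":0},{"x":1,"y":0,"z":0,"yaw":0},{"x":1,"y":0,"z":0,"yaw":0},{"x":1,"y":0,"z":0,"yaw":0},{"x":1,"y":0,"z":0,"yaw":0}]' >/dev/null
python3 -m inch '[{"x":1,"y":0,"z":0,"yaw":0},{"x":1,"y":0,"z":0,"yaw":0},{"x":1,"y":0,"z":0,"yaw":0},{"x":0.5,"y":0,"z":0,"yaw":0}]'
cat > look.py <<'E'
from meas import *
def tops(f=None):
    s=r.get_state(); im,d,i=snap('wrist',f); P=cloud(d,i); x,y,z=P[...,0],P[...,1],P[...,2]
    m=(z>.160)&(z<.185)&(x>.4)&(x<.65)&(y<-.2)&(y>-.42)&(im.min(2)>90)
    print('tcp',np.round(s['tcp_pos']*1000,1),np.round(s['eef_rot'],1))
    for b in blob(m,(0,0,560,420))[:6]:
        if len(b)>60:
            L=line(onplane(b,i,.172)); print(len(b),np.round(np.nanpercentile(z[b[:,1],b[:,0]],[5,50,95])*1000,1),*L,b.mean(0).round())
E
python3 -c "
from look import *; tops('w2.png')"
```

```text
time_s: 8.83
tcp_pos: [0.591, -0.2681, 0.253]
eef_rot: [-179.8, 1.0, -83.8]
contact_force: [0.5, -0.7, 0.2]
gripper_width: 0.0201
tcp [ 591.  -268.1  253. ] [-179.8    1.   -83.8]
1279 [161.4 170.4 171.9] [ 466.2 -320.2] 94.3 58.6 14.4 [448. 172.]
1142 [161.5 170.6 172.1] [ 504.5 -316.9] 95.3 58.8 12.2 [398. 171.]
846 [169.2 170.9 172. ] [ 582.2 -310.1] 94.9 58.9 8.3 [296. 169.]
```

View pics/w2.png

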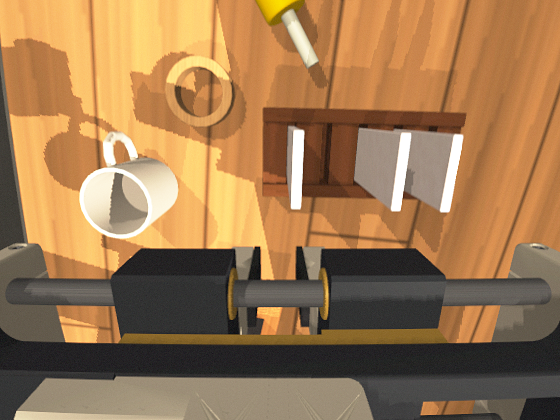

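The wrist view shows the three panel tops, at (296,169), (398,171) and (448,172), about 171 mm high. The nearest has its top at (582,-310) mm and its width direction at 94.9°. I'll take that one first.

```bash
python3 -m inch '[{"x":0.8,"y":0.3,"z":0,"yaw":0.33},{"x":0.8,"y":0.24,"z":0,"yaw":0},{"x":0,"y":0,"z":0.8,"yaw":0},{"x":0,"y":0,"z":0.8,"yaw":0},{"x":0,"y":0,"z":0.4,"yaw":0}]'
python3 -m inch '[{"x":0,"y":0,"z":0,"yaw":0},{"x":0,"y":0,"z":0,"yaw":0}]'
python3 -c "
from look import *; tops()"
```

```text
time_s: 9.3
tcp_pos: [0.5827, -0.3139, 0.2026]
eef_rot: [-179.6, 0.8, -85.5]
contact_force: [-0.7, 0.9, -0.2]
gripper_width: 0.0199
time_s: 9.47
tcp_pos: [0.5815, -0.3131, 0.2]
eef_rot: [-179.8, 0.9, -85.5]
contact_force: [0.5, -0.9, 0.6]
gripper_width: 0.0197
tcp [ 581.5 -313.1  200. ] [-179.8    0.9  -85.5]
1589 [161.  170.  171.8] [ 467.4 -326.9] 95.0 51.4 14.7 [460. 240.]
917 [168.6 170.9 172. ] [ 582.7 -317.6] 94.8 50.2 7.4 [277. 241.]
797 [161.1 170.3 171.9] [ 506.7 -335. ] 94.9 29.0 12.1 [402. 226.]
```

```bash
python3 -m inch '[{"x":0,"y":0,"z":0.7,"yaw":0},{"x":0,"y":0,"z":0.7,"yaw":0},{"x":0,"y":0,"z":0.6,"yaw":0},{"x":0,"y":0,"z":0,"yaw":0}]'
python3 -m inch '[{"x":0,"y":0,"z":0,"yaw":0},{"x":0,"y":0,"z":0,"yaw":0},{"x":0,"y":0,"z":0,"yaw":0},{"x":0,"y":0,"z":0,"yaw":0}]' -1 15
```

```text
time_s: 9.85
tcp_pos: [0.5854, -0.3117, 0.1547]
eef_rot: [-179.3, 0.7, -85.3]
contact_force: [-1.4, 0.3, -0.7]
gripper_width: 0.0196
time_s: 10.18
tcp_pos: [0.5858, -0.3114, 0.1586]
eef_rot: [-179.3, 0.6, -85.2]
contact_force: [-3.0, -1.0, -1.5]
gripper_width: 0.0084
```

The panel is gripped at 8.4 mm. I'll lift it and carry it to the far place, at rack y +90 mm.

```bash
python3 -m inch '[{"x":0,"y":0,"z":-0.6,"yaw":0},{"x":0,"y":0,"z":-1,"yaw":0},{"x":0,"y":0,"z":-1,"yaw":0},{"x":0,"y":0,"z":-1,"yaw":0.6},{"x":0,"y":0,"z":-1,"yaw":1}]' - 20
python3 -m inch '[{"x":0,"y":0,"z":-1,"yaw":1},{"x":-0.5,"y":0,"z":-1,"yaw":0},{"x":-1,"y":0,"z":-0.4,"yaw":0},{"x":-1,"y":0,"z":0,"yaw":0},{"x":-1,"y":0,"z":0,"yaw":0}]'
python3 -m inch '[{"x":-1,"y":0,"z":0,"yaw":0},{"x":-1,"y":0,"z":0,"yaw":0},{"x":-1,"y":0,"z":0,"yaw":0},{"x":-1,"y":0,"z":0,"yaw":0},{"x":-1,"y":0,"z":0,"yaw":0}]' >/dev/null
python3 -m inch '[{"x":-1,"y":0,"z":0,"yaw":0},{"x":-1,"y":0,"z":0,"yaw":0},{"x":-1,"y":0,"z":0,"yaw":0},{"x":-1,"y":0,"z":0,"yaw":0},{"x":-1,"y":0,"z":0,"yaw":0}]' 
python3 -m inch '[{"x":-1,"y":0,"z":0,"yaw":0},{"x":-1,"y":0,"z":0,"yaw":0},{"x":-0.5,"y":0,"z":0,"yaw":0},{"x":0,"y":0,"z":0,"yaw":0},{"x":0,"y":0,"z":0,"yaw":0}]'
```

```text
time_s: 10.6
tcp_pos: [0.5815, -0.3118, 0.2736]
eef_rot: [-180.0, 0.9, -91.7]
contact_force: [1.2, 0.2, 0.5]
gripper_width: 0.0078
time_s: 11.02
tcp_pos: [0.5931, -0.2291, 0.3505]
eef_rot: [-178.9, 0.7, -96.6]
contact_force: [0.3, 0.2, -0.9]
gripper_width: 0.008
time_s: 11.85
tcp_pos: [0.6241, 0.0313, 0.3681]
eef_rot: [-177.6, 1.0, -96.6]
contact_force: [0.3, 0.5, -0.7]
gripper_width: 0.0075
time_s: 12.27
tcp_pos: [0.6323, 0.1018, 0.3739]
eef_rot: [-177.2, 1.3, -96.3]
contact_force: [-0.4, -0.2, 0.4]
gripper_width: 0.0077
```

```bash
python3 -m inch '[{"x":-0.7,"y":0.4,"z":0,"yaw":0},{"x":-0.7,"y":0.4,"z":0,"yaw":0},{"x":-0.7,"y":0.4,"z":0.4,"yaw":-0.1},{"x":-0.6,"y":0.2,"z":0.6,"yaw":-0.1},{"x":0,"y":0,"z":0.8,"yaw":0}]'
python3 -m inch '[{"x":0,"y":0,"z":0.8,"yaw":0},{"x":0,"y":0,"z":0.8,"yaw":0},{"x":0,"y":0,"z":0.8,"yaw":0},{"x":0,"y":0,"z":0.8,"yaw":0},{"x":0,"y":0,"z":0,"yaw":0}]'
cat > foot.py <<'E'
import sys; from plant import r; import numpy as np
from scipy.spatial.transform import Rotation as R
s=r.get_state(); M=R.from_euler('xyz',s['eef_rot'],degrees=True).as_matrix(); p=np.array(s['tcp_pos'])*1000
L=float(sys.argv[1]) if len(sys.argv)>1 else 146.6   # foot ahead of TCP along tool z
c,sn=np.cos(np.radians(-5.6)),np.sin(np.radians(-5.6)); A=np.array([[c,-sn],[sn,c]])  # rack axes as columns
rk=lambda q:A.T@(q[:2]-np.array([631.5,85.4]))
f=p+M[:,2]*L; print('t',round(s['time_s'],2),'rack tcp',rk(p).round(1),p[2].round(1),'foot',rk(f).round(1),f[2].round(1),'tool z in rack',(A.T@M[:2,2]).round(3),'yaw err',round(s['eef_rot'][2]+95.6,1),'F',np.round(s['contact_force'],1),'w',round(s['gripper_width']*1000,1))
E
python3 foot.py
```

```text
time_s: 12.68
tcp_pos: [0.6091, 0.1709, 0.3351]
eef_rot: [-176.5, 1.5, -95.8]
contact_force: [-0.1, -1.2, -0.6]
gripper_width: 0.0078
time_s: 13.1
tcp_pos: [0.6133, 0.168, 0.2516]
eef_rot: [-176.5, 1.6, -96.0]
contact_force: [0.0, -0.2, -1.8]
gripper_width: 0.0076
t 13.1 rack tcp [-26.2  80.4] 251.6 foot [-17.2  84.4] 105.3 tool z in rack [0.061 0.027] yaw err -0.4 F [ 0.  -0.2 -1.8] w 7.6
```

```bash
python3 -m inch '[{"x":-0.1,"y":0.16,"z":0.6,"yaw":-0.05},{"x":0,"y":0,"z":0.6,"yaw":0},{"x":0,"y":0,"z":0.4,"yaw":0},{"x":0,"y":0,"z":0,"yaw":0}]' >/dev/null
python3 foot.py
python3 - <<'E'
from h import *
im,d,i=snap('scene'); cv2.imwrite('pics/s1.png',cv2.resize(im[100:330,170:470,::-1],None,fx=2.5,fy=2.5))
E
```

```text
t 13.43 rack tcp [-25.4  80.8] 214.8 foot [-15.8  84.9] 68.5 tool z in rack [0.066 0.028] yaw err -0.3 F [ 0.2 -0.1 -1.1] w 7.8
```

View pics/s1.png

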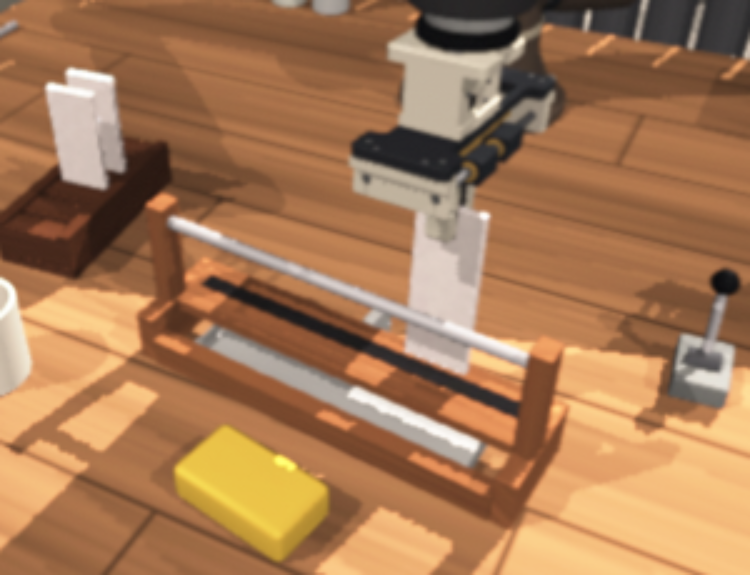

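The crop shows the panel upright over the strip with its foot at (437,365), just above the black strip. The tray is under the ledge. I'll lower the panel until it touches.

```bash
python3 -m inch '[{"x":0,"y":0.05,"z":0.3,"yaw":0},{"x":0,"y":0,"z":0.25,"yaw":0},{"x":0,"y":0,"z":0.15,"yaw":0}]' >/dev/null; python3 foot.py
python3 -m inch '[{"x":0,"y":0,"z":0.15,"yaw":0},{"x":0,"y":0,"z":0,"yaw":0}]' >/dev/null; python3 foot.py
```

```text
t 13.73 rack tcp [-22.8  81.8] 201.9 foot [-12.2  86.4] 55.7 tool z in rack [0.073 0.031] yaw err -0.3 F [ 0.   1.  -0.7] w 7.9
t 13.9 rack tcp [-20.1  83.2] 201.5 foot [-8.5 88.2] 55.4 tool z in rack [0.079 0.034] yaw err -0.2 F [ 0.6 -0.6 -1.5] w 7.9
```

```bash
python3 -m inch '[{"x":0,"y":0.45,"z":-0.05,"yaw":0}]' >/dev/null; python3 foot.py
python3 -m inch '[{"x":0,"y":0.1,"z":0.1,"yaw":0}]' >/dev/null; python3 foot.py
```

```text
t 13.98 rack tcp [-30.1  83.6] 202.0 foot [-18.3  88.7] 56.0 tool z in rack [0.08  0.034] yaw err -0.2 F [ 0.2 -0.2 -0.6] w 8.1
t 14.07 rack tcp [-33.  84.] 200.5 foot [-21.   89.2] 54.4 tool z in rack [0.082 0.035] yaw err -0.2 F [-2.2  1.2 18.1] w 8.3
```

```bash
python3 -m inch '[{"x":0,"y":0,"z":0,"yaw":0},{"x":0,"y":-0.1,"z":0.1,"yaw":0},{"x":0,"y":-0.2,"z":0.1,"yaw":0}]' -0.45 >/dev/null; python3 foot.py
python3 -m inch '[{"x":0,"y":-0.4,"z":0.1,"yaw":0},{"x":0,"y":-0.4,"z":0.1,"yaw":0},{"x":0,"y":-0.4,"z":0.1,"yaw":0}]' >/dev/null; python3 foot.py
python3 - <<'E'
from h import *
im,d,i=snap('scene'); cv2.imwrite('pics/s2.png',cv2.resize(im[100:330,170:470,::-1],None,fx=2.5,fy=2.5))
E
```

```text
t 14.32 rack tcp [-26.5  84.6] 197.0 foot [-14.3  90. ] 51.0 tool z in rack [0.083 0.037] yaw err -0.1 F [ 0.1  0.3 -0.1] w 21.7
t 14.57 rack tcp [ 5.9 84.7] 191.0 foot [18.  90.1] 45.0 tool z in rack [0.082 0.037] yaw err -0.1 F [-0.2  0.7 -0.6] w 23.8
```

View pics/s2.png

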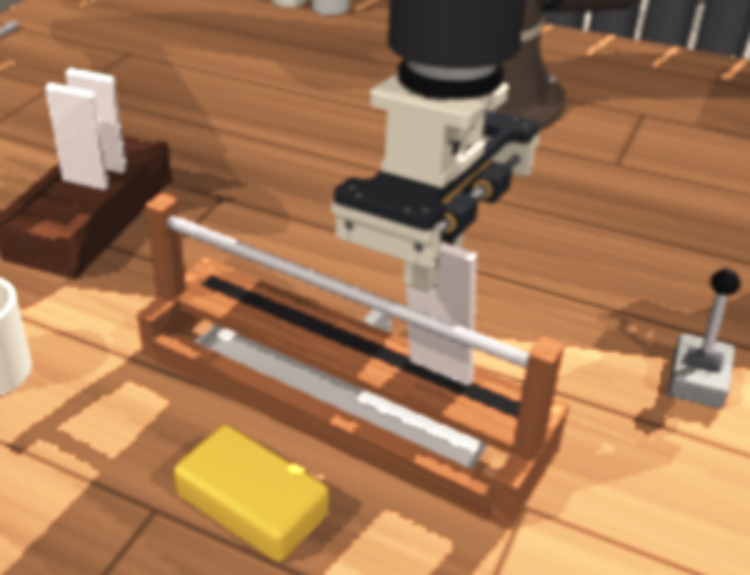

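The crop shows the panel tilting back between the fingers, with its foot on the strip at (440,370). I'll finish the lean, open and rise.

```bash
python3 -m inch '[{"x":0,"y":-0.4,"z":0,"yaw":0},{"x":0,"y":-0.3,"z":0,"yaw":0},{"x":0,"y":-0.1,"z":0,"yaw":0}]' >/dev/null; python3 foot.py
python3 -m inch '[{"x":0,"y":0,"z":0,"yaw":0},{"x":0,"y":0,"z":0,"yaw":0},{"x":0,"y":0,"z":0,"yaw":0}]' 0 >/dev/null; python3 foot.py
python3 -m inch '[{"x":0,"y":0,"z":-0.6,"yaw":0},{"x":0,"y":0,"z":-0.8,"yaw":0},{"x":0,"y":0,"z":-1,"yaw":0},{"x":0,"y":0,"z":-1,"yaw":0}]' >/dev/null; python3 foot.py
python3 - <<'E'
from h import *
im,d,i=snap('scene'); cv2.imwrite('pics/s3.png',cv2.resize(im[100:330,170:470,::-1],None,fx=2,fy=2))
P=cloud(d,i); Q=P[(P[...,2]>.165)&(P[...,2]<.215)&(P[...,1]>.1)&(P[...,1]<.26)&(P[...,0]>.58)&(P[...,0]<.70)]
print(len(Q)); 
for lo in np.arange(.165,.215,.01):
    q=Q[(Q[:,2]>=lo)&(Q[:,2]<lo+.01)]; print(round(lo,3),len(q),np.median(q,0).round(4) if len(q) else '')
E
```

```text
t 14.87 rack tcp [30.6 83.7] 189.4 foot [42.4 88.7] 43.3 tool z in rack [0.08  0.034] yaw err -0.2 F [-1.4  0.4  1. ] w 23.9
t 15.12 rack tcp [31.4 83.1] 187.9 foot [42.9 87.9] 41.8 tool z in rack [0.078 0.033] yaw err -0.3 F [-0.2 -0.8  0.6] w 38.5
t 15.45 rack tcp [20.3 78.9] 267.7 foot [30.1 82.9] 121.5 tool z in rack [0.067 0.027] yaw err -0.3 F [ 0.8 -0.1 -0.2] w 43.6
392
0.165 71 [0.6673 0.177  0.1696]
0.175 76 [0.6714 0.1724 0.1797]
0.185 80 [0.676  0.1749 0.1902]
0.195 128 [0.6789 0.1717 0.2028]
0.205 37 [0.6763 0.1677 0.2054]
```

Panel 1 leans at about 20° (the back-face slope). Now the next one, at slot x 463 mm.

```bash
python3 -m inch '[{"x":0.5,"y":0.5,"z":0,"yaw":-0.9},{"x":1,"y":0.6,"z":0,"yaw":-0.9},{"x":1,"y":0.6,"z":0,"yaw":-0.9},{"x":1,"y":0.6,"z":0,"yaw":0},{"x":1,"y":0.6,"z":0,"yaw":0}]' -0.545 20 >/dev/null
python3 -m inch '[{"x":1,"y":0.6,"z":0,"yaw":0},{"x":1,"y":0.6,"z":0,"yaw":0},{"x":1,"y":0.6,"z":0,"yaw":0},{"x":1,"y":0.6,"z":0,"yaw":0},{"x":1,"y":0.6,"z":0,"yaw":0}]' >/dev/null
python3 -m inch '[{"x":1,"y":0.6,"z":0,"yaw":0},{"x":1,"y":0.6,"z":0,"yaw":0},{"x":1,"y":0.6,"z":0,"yaw":0},{"x":1,"y":0.6,"z":0,"yaw":0},{"x":0.5,"y":0.3,"z":0,"yaw":0}]' >/dev/null
python3 -m inch '[{"x":0,"y":0,"z":0,"yaw":0}]'
python3 -c "
from look import *; tops()"; python3 foot.py
```

```text
time_s: 16.83
tcp_pos: [0.4613, -0.2113, 0.2548]
eef_rot: [-174.4, 1.1, -83.9]
contact_force: [0.2, 0.6, 0.2]
gripper_width: 0.0201
tcp [ 461.3 -211.3  254.8] [-174.4    1.1  -83.9]
1179 [161.9 170.9 172.2] [ 500.4 -316.4] 94.9 58.8 9.8 [250.  73.]
1041 [169.8 171.1 172.3] [ 462.  -319.9] 94.9 59.1 7.9 [305.  73.]
t 16.88 rack tcp [-140.1 -311.2] 254.9 foot [-126.6 -305.5] 109.1 tool z in rack [0.092 0.039] yaw err 11.7 F [-0.2  0.1  0.5] w 19.9
```

```bash
t(){ python3 -c "
from plant import r; import numpy as np; s=r.get_state(); print(np.round(s['eef_rot'],2),np.round(s['tcp_pos'],4),np.round(s['joints'],2),np.round(s['qd'],1))"; }; t
python3 -m inch '[{"x":0,"y":0,"z":-1,"yaw":0},{"x":0,"y":0,"z":-1,"yaw":0},{"x":0,"y":0,"z":-1,"yaw":0},{"x":0,"y":0,"z":-1,"yaw":0}]' >/dev/null; t
python3 -m inch '[{"x":0,"y":0,"z":0,"yaw":0}]' >/dev/null; t
python3 -m inch '[{"x":0,"y":0,"z":0,"yaw":0}]' >/dev/null; t
python3 -m inch '[{"x":0,"y":0,"z":0.3,"yaw":0},{"x":0,"y":0,"z":0.3,"yaw":0},{"x":0,"y":0,"z":0.3,"yaw":0},{"x":0,"y":0,"z":0.3,"yaw":0},{"x":0,"y":0,"z":0,"yaw":0}]' >/dev/null; t
python3 -m inch '[{"x":0,"y":0,"z":1,"yaw":0},{"x":0,"y":0,"z":1,"yaw":0}]' >/dev/null; t
```

```text
[-174.38    1.11  -83.94] [ 0.4617 -0.2107  0.2549] [ -3.94   1.3  -20.59  -2.32 -62.77  10.92] [ 2.1  0.3  0.7  0.   0.1 -1.8]
[-174.9     1.35  -83.99] [ 0.4493 -0.2109  0.3521] [ -4.21  -2.22 -11.5   -2.3  -75.96  10.63] [ -0.4  -8.3  30.8   0.1 -39.7  -0.7]
[-174.49    1.17  -83.92] [ 0.4509 -0.2111  0.3576] [ -4.12  -2.45 -11.1   -2.18 -76.13  10.57] [ 1.5  0.4 -3.4 -1.4  2.9 -0.8]
[-174.36    1.16  -83.87] [ 0.4514 -0.2102  0.3586] [ -4.02  -2.53 -11.06  -2.2  -76.13  10.52] [ 1.  -1.8  2.8  1.1 -1.2 -0.5]
[-174.46    1.25  -83.73] [ 0.4542 -0.2067  0.3231] [ -3.61  -1.64 -14.64  -2.29 -71.76  10.43] [ 0.2  0.2 -0.4  0.2 -0.2 -0.1]
[-174.18    1.1   -83.71] [ 0.4607 -0.2058  0.275 ] [ -3.36   0.13 -19.17  -2.26 -65.16  10.45] [  1.5  11.5 -25.5   0.8  39.4   0.2]
```

```bash
cat > t.py <<'E'
from plant import r; import numpy as np; s=r.get_state(); print(round(s['time_s'],2),np.round(s['eef_rot'],2),np.round(s['tcp_pos'],4),np.round(s['joints'],2),round(s['gripper_width'],4),np.round(s['contact_force'],1))
E
python3 -m inch '[{"x":0.5,"y":0,"z":0,"yaw":0},{"x":0.5,"y":0,"z":0,"yaw":0},{"x":0.5,"y":0,"z":0,"yaw":0},{"x":0.5,"y":0,"z":0,"yaw":0},{"x":0,"y":0,"z":0,"yaw":0}]' >/dev/null; python3 t.py
python3 -m inch '[{"x":0,"y":0.8,"z":0,"yaw":0},{"x":0,"y":0.8,"z":0,"yaw":0},{"x":0,"y":0,"z":0,"yaw":0}]' >/dev/null; python3 t.py
python3 -m inch '[{"x":0,"y":-0.8,"z":0,"yaw":0},{"x":0,"y":-0.8,"z":0,"yaw":0},{"x":0,"y":0,"z":0,"yaw":0}]' >/dev/null; python3 t.py
python3 -m inch '[{"x":0,"y":0,"z":0,"yaw":1},{"x":0,"y":0,"z":0,"yaw":1},{"x":0,"y":0,"z":0,"yaw":0}]' >/dev/null; python3 t.py
python3 -m inch '[{"x":0,"y":0,"z":0,"yaw":-1},{"x":0,"y":0,"z":0,"yaw":-1},{"x":0,"y":0,"z":0,"yaw":0}]' >/dev/null; python3 t.py
```

```text
18.38 [-175.04    1.41  -83.64] [ 0.4627 -0.2555  0.2633] [ -9.67   3.78 -16.53  -2.99 -65.34  17.12] 0.0196 [-0.4 -0.5  0.3]
18.63 [-175.34    1.52  -83.75] [ 0.4215 -0.2599  0.2566] [-11.16   0.96 -20.32  -3.14 -64.76  18.59] 0.0199 [-0.4  1.  -0.7]
18.88 [-175.36    1.54  -83.91] [ 0.4603 -0.2551  0.2595] [ -9.68   3.89 -16.88  -3.01 -65.21  16.88] 0.0202 [ 0.6 -1.2  0.4]
19.13 [-175.77    2.22  -92.15] [ 0.461  -0.2538  0.2581] [ -9.52   4.02 -16.91  -3.02 -65.18   8.46] 0.0198 [ 0.5  0.6 -0.5]
19.38 [-175.58    1.6   -83.52] [ 0.4605 -0.2529  0.2571] [ -9.43   4.03 -17.02  -3.02 -65.15  17.03] 0.0201 [ 0.1 -0.2 -0.1]
```

```bash
python3 -m inch '[{"x":0.7,"y":0.15,"z":0,"yaw":0.4},{"x":0.7,"y":0.15,"z":0.4,"yaw":0},{"x":0.7,"y":0.15,"z":0.8,"yaw":0},{"x":0.7,"y":0.15,"z":0.8,"yaw":0},{"x":0,"y":0,"z":0,"yaw":0}]' >/dev/null; python3 t.py; python3 foot.py
python3 -c "
from look import *; tops()"
```

```text
19.8 [-175.38    1.65  -85.11] [ 0.4567 -0.3232  0.2038] [-17.56   9.81 -17.22  -3.82 -59.38  24.23] 0.0204 [-0.1  1.5  0. ]
t 19.8 rack tcp [-134.1 -423.7] 203.8 foot [-123.2 -417.4] 57.8 tool z in rack [0.074 0.043] yaw err 10.5 F [-0.1  1.5  0. ] w 20.4
tcp [ 456.7 -323.2  203.8] [-175.4    1.6  -85.1]
1029 [165.8 170.8 171.9] [ 462.4 -326.3] 94.9 54.5 8.2 [274. 239.]
738 [161.4 170.6 171.9] [ 501.3 -333.7] 96.4 32.8 10.5 [214. 223.]
```

```bash
python3 -m inch '[{"x":0,"y":-0.05,"z":0.8,"yaw":0},{"x":0,"y":0,"z":0.8,"yaw":0},{"x":0,"y":0,"z":0.7,"yaw":0},{"x":0,"y":0,"z":0,"yaw":0}]' >/dev/null; python3 t.py
python3 -c "
from look import *; tops()"
```

```text
20.18 [-175.03    1.42  -85.26] [ 0.4651 -0.3207  0.1506] [-16.96  12.92 -20.89  -3.99 -52.17  23.97] 0.0199 [-0.4  0.  -0.3]
tcp [ 465.1 -320.7  150.6] [-175.     1.4  -85.3]
941 [162.  170.8 171.8] [ 463.6 -341.9] 94.2 26.2 8.3 [281. 253.]
487 [161.  169.9 171.8] [ 501.9 -345.7] 7.0 11.2 10.8 [199. 237.]
476 [167.8 171.  172. ] [ 460.6 -305.3] 95.3 16.4 8.0 [281. 320.]
227 [160.4 170.8 179.5] [ 481.1 -331.9] 97.2 10.5 5.7 [242. 268.]
170 [160.7 169.8 177.2] [ 448.4 -335.3] 97.1 8.7 5.4 [314. 270.]
```

```bash
python3 -m inch '[{"x":0,"y":0.14,"z":0,"yaw":0}]' >/dev/null; python3 t.py
python3 -m inch '[{"x":0,"y":0,"z":0,"yaw":0},{"x":0,"y":0,"z":0.05,"yaw":0},{"x":0,"y":0,"z":0.05,"yaw":0},{"x":0,"y":0,"z":0,"yaw":0}]' -1 20 >/dev/null; python3 t.py
python3 -m inch '[{"x":0,"y":0,"z":-0.5,"yaw":0},{"x":0,"y":0,"z":-0.8,"yaw":0},{"x":0,"y":0,"z":-1,"yaw":0},{"x":0,"y":0,"z":-1,"yaw":0},{"x":0,"y":0,"z":-1,"yaw":0}]' - 25 >/dev/null; python3 t.py
python3 - <<'E'
from h import *
im,d,i=snap('scene','s4.png'); s=r.get_state(); print(s['time_s']); P=cloud(d,i)
cv2.imwrite('pics/s4.png',cv2.resize(im[20:240,100:400,::-1],None,fx=2.5,fy=2.5))
E
```

```text
20.32 [-174.88    1.28  -85.17] [ 0.4633 -0.3216  0.1536] [-17.05  12.55 -20.98  -3.9  -52.26  24.1 ] 0.0198 [ 1.  -0.4  0.1]
20.65 [-174.79    1.17  -85.12] [ 0.4628 -0.3215  0.1555] [-17.02  12.31 -21.05  -3.83 -52.3   24.07] 0.0094 [-2.4 -1.6 -2.1]
21.07 [-175.67    1.69  -85.26] [ 0.4473 -0.3223  0.259 ] [-17.72   6.85 -13.38  -3.5  -66.45  23.7 ] 0.0079 [ 0.9 -0.3 -1.1]
21.1167
```

View pics/s4.png

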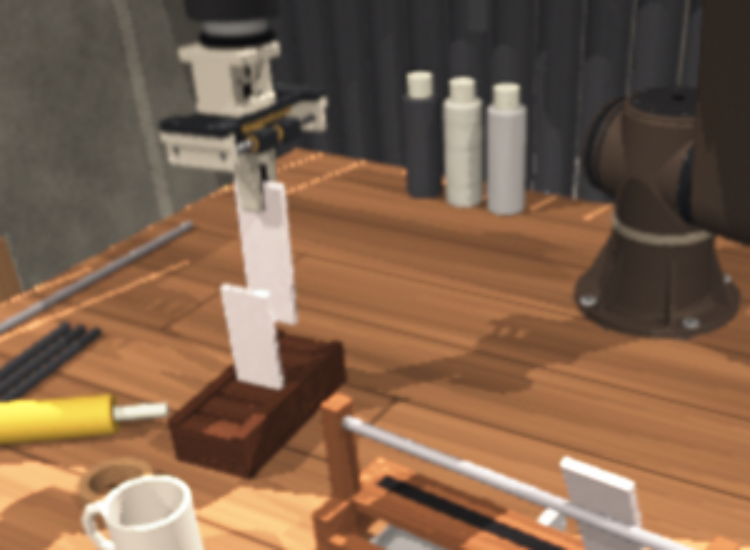

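The crop shows the second panel held upright in the gripper, foot at (270,320). The third still stands in its slot, and panel 1 leans on the rail at (600,500). I'll carry the second one to the middle of the rack.

```bash
python3 -m inch '[{"x":-0.4,"y":-0.2,"z":-0.9,"yaw":0.87},{"x":-0.6,"y":-0.2,"z":-0.9,"yaw":0.87},{"x":-0.8,"y":-0.2,"z":-0.9,"yaw":0.87},{"x":-1,"y":-0.3,"z":0,"yaw":0},{"x":-1,"y":-0.3,"z":0,"yaw":0}]' >/dev/null
python3 -m inch '[{"x":-1,"y":-0.3,"z":0,"yaw":0},{"x":-1,"y":-0.3,"z":0,"yaw":0},{"x":-1,"y":-0.3,"z":0,"yaw":0},{"x":-1,"y":-0.3,"z":0,"yaw":0},{"x":-1,"y":-0.3,"z":0,"yaw":0}]' >/dev/null
python3 -m inch '[{"x":-1,"y":-0.3,"z":0,"yaw":0},{"x":-1,"y":-0.3,"z":0,"yaw":0},{"x":-1,"y":-0.3,"z":0,"yaw":0},{"x":-0.6,"y":-0.2,"z":0,"yaw":0},{"x":0,"y":0,"z":0,"yaw":0}]' >/dev/null; python3 foot.py 143.5; python3 t.py
```

```text
t 22.37 rack tcp [ -46.4 -102.8] 366.6 foot [-31.5 -96.5] 224.0 tool z in rack [0.103 0.044] yaw err -0.9 F [-0.1 -0.5 -1.5] w 7.7
22.37 [-174.1     2.62  -96.47] [ 0.5753 -0.0124  0.3666] [ 18.3    4.04  -4.38   0.1  -75.12 -24.92] 0.0077 [-0.1 -0.5 -1.5]
```

```bash
python3 -m inch '[{"x":-0.9,"y":0.05,"z":0.2,"yaw":-0.2},{"x":-0.9,"y":0.05,"z":0.4,"yaw":0},{"x":-0.9,"y":0,"z":0.8,"yaw":0},{"x":-0.8,"y":0,"z":0.8,"yaw":0},{"x":0,"y":0,"z":0.8,"yaw":0}]' >/dev/null
python3 -m inch '[{"x":0,"y":0,"z":0.8,"yaw":0},{"x":0,"y":0,"z":0.8,"yaw":0},{"x":0,"y":0,"z":0.6,"yaw":0},{"x":0,"y":0,"z":0,"yaw":0}]' >/dev/null; python3 foot.py 143.5; python3 t.py
```

```text
t 23.12 rack tcp [-32.5  -4.7] 239.5 foot [-16.3   2.6] 97.1 tool z in rack [0.113 0.051] yaw err 0.0 F [ 0.1 -0.6 -2.3] w 7.9
23.12 [-173.49    2.92  -95.56] [0.5987 0.0839 0.2395] [ 27.16   9.77 -14.67   1.25 -58.51 -33.47] 0.0079 [ 0.1 -0.6 -2.3]
```

```bash
python3 -m inch '[{"x":0.05,"y":0.2,"z":0.7,"yaw":0},{"x":0.05,"y":0.2,"z":0.5,"yaw":0},{"x":0,"y":0.05,"z":0.25,"yaw":0}]' >/dev/null; python3 foot.py 143.5
python3 -m inch '[{"x":0,"y":0.1,"z":0.15,"yaw":0}]' >/dev/null; python3 foot.py 143.5
```

```text
t 23.37 rack tcp [-38.  -6.] 204.3 foot [-21.1   1.5] 61.9 tool z in rack [0.118 0.052] yaw err 0.0 F [-0.6  0.9 -1.2] w 7.9
t 23.45 rack tcp [-39.9  -6.1] 200.3 foot [-22.9   1.4] 58.0 tool z in rack [0.118 0.052] yaw err -0.0 F [-0.7  0.1  0.2] w 7.7
```

```bash
python3 -m inch '[{"x":0,"y":0,"z":0.15,"yaw":0}]' >/dev/null; python3 foot.py 143.5
python3 -m inch '[{"x":0,"y":0,"z":0,"yaw":0},{"x":0,"y":-0.1,"z":0.05,"yaw":0},{"x":0,"y":-0.2,"z":0.1,"yaw":0}]' -0.45 >/dev/null; python3 foot.py 143.5
python3 -m inch '[{"x":0,"y":-0.4,"z":0.15,"yaw":0},{"x":0,"y":-0.4,"z":0.15,"yaw":0},{"x":0,"y":-0.4,"z":0.15,"yaw":0}]' >/dev/null; python3 foot.py 143.5
python3 - <<'E'
from h import *
im,d,i=snap('scene'); cv2.imwrite('pics/s5.png',cv2.resize(im[100:330,170:470,::-1],None,fx=2,fy=2))
E
```

```text
t 23.53 rack tcp [-38.7  -5.7] 198.3 foot [-21.3   1.9] 56.0 tool z in rack [0.121 0.053] yaw err 0.0 F [-5.1  1.9 21.3] w 7.7
t 23.78 rack tcp [-28.6  -4.8] 199.7 foot [-10.4   3.3] 57.6 tool z in rack [0.127 0.056] yaw err 0.1 F [-0.5 -0.4 -0.4] w 21.4
t 24.03 rack tcp [ 5.8 -3.9] 193.7 foot [24.4  4.4] 51.6 tool z in rack [0.13  0.057] yaw err 0.2 F [0.3 0.2 0.2] w 23.9
```

View pics/s5.png

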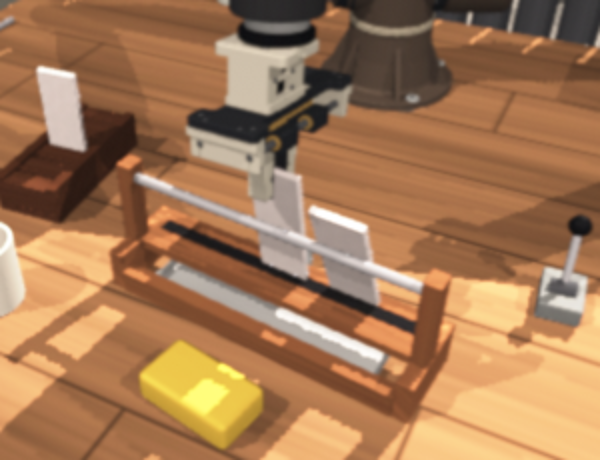

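The crop shows panel 2 tilting back between the fingers at (285,230), next to panel 1 at (345,255). I'll finish this lean and go for the third panel.

```bash
python3 -m inch '[{"x":0,"y":-0.4,"z":0.05,"yaw":0},{"x":0,"y":-0.3,"z":0.05,"yaw":0},{"x":0,"y":-0.15,"z":0,"yaw":0}]' >/dev/null; python3 foot.py
python3 -m inch '[{"x":0,"y":0,"z":0,"yaw":0},{"x":0,"y":0,"z":0,"yaw":0},{"x":0,"y":0,"z":0,"yaw":0}]' 0 >/dev/null; python3 foot.py
python3 -m inch '[{"x":0,"y":-0.1,"z":-0.6,"yaw":0},{"x":0,"y":-0.1,"z":-0.8,"yaw":0},{"x":0,"y":0,"z":-1,"yaw":0},{"x":0,"y":0,"z":-1,"yaw":0}]' >/dev/null; python3 foot.py
cat > lean.py <<'E'
from h import *
def lean():
    im,d,i=snap('scene'); P=cloud(d,i); c,s=np.cos(np.radians(-5.6)),np.sin(np.radians(-5.6)); A=np.array([[c,-s],[s,c]])
    Q=P.reshape(-1,3)*1000; Q=Q[np.isfinite(Q[:,0])]; Q=np.c_[(Q[:,:2]-[631.5,85.4])@A,Q[:,2]]
    white=im.reshape(-1,3)[np.isfinite(P.reshape(-1,3)[:,0])].min(1)>90
    Q=Q[(abs(Q[:,0]-25)<35)&(abs(Q[:,1])<160)&white]; B=Q[(Q[:,2]>158)&(Q[:,2]<201)]
    n,lab=0,np.zeros(len(B)); ys=np.sort(B[:,1]); cuts=np.r_[-1e9,(ys[1:]+ys[:-1])[np.diff(ys)>6]/2,1e9]
    for a,b in zip(cuts[:-1],cuts[1:]):
        q=B[(B[:,1]>a)&(B[:,1]<b)]
        if len(q)<60: continue
        k=np.linalg.lstsq(np.c_[q[:,1:],np.ones(len(q))],q[:,0],rcond=None)[0]
        print('panel n',len(q),'y',np.percentile(q[:,1],[2,50,98]).round(1),'lean deg',np.degrees(np.arctan(k[1])).round(1),'square deg',np.degrees(np.arctan(k[0])).round(1),'back x@z55',(k[0]*q[:,1].mean()+k[1]*55+k[2]).round(1))
E
python3 -c "
from lean import *; lean()"
```

```text
t 24.33 rack tcp [31.6 -4.4] 190.6 foot [50.1  3.7] 45.4 tool z in rack [0.127 0.055] yaw err 0.1 F [ 0.3  0.4 -0.5] w 24.1
t 24.58 rack tcp [32.5 -4.8] 189.0 foot [50.8  3.1] 43.8 tool z in rack [0.125 0.054] yaw err -0.0 F [-1.  -0.4  0. ] w 38.7
t 24.92 rack tcp [ 22.3 -10.5] 269.1 foot [38.9 -3.2] 123.6 tool z in rack [0.113 0.05 ] yaw err -0.1 F [0.5 0.8 0.3] w 43.6
panel n 280 y [-28.4   4.5  29.9] lean deg 24.5 square deg -1.7 back x@z55 -24.7
panel n 317 y [ 60.5  92.  118. ] lean deg 23.1 square deg -1.2 back x@z55 -22.2
```

```bash
python3 -m inch '[{"x":0.5,"y":0.4,"z":0,"yaw":-0.9},{"x":1,"y":0.45,"z":0,"yaw":-0.9},{"x":1,"y":0.5,"z":0,"yaw":-0.8},{"x":1,"y":0.5,"z":0,"yaw":0},{"x":1,"y":0.5,"z":0,"yaw":0}]' -0.5 20 >/dev/null
python3 -m inch '[{"x":1,"y":0.5,"z":0,"yaw":0},{"x":1,"y":0.5,"z":0,"yaw":0},{"x":1,"y":0.5,"z":0,"yaw":0},{"x":1,"y":0.5,"z":0,"yaw":0},{"x":1,"y":0.5,"z":0,"yaw":0}]' >/dev/null
python3 -m inch '[{"x":1,"y":0.5,"z":0,"yaw":0},{"x":1,"y":0.5,"z":0,"yaw":0},{"x":1,"y":0.5,"z":0,"yaw":0},{"x":1,"y":0.3,"z":0,"yaw":0},{"x":0.2,"y":0,"z":0,"yaw":0}]' >/dev/null
python3 -c "
from look import *; tops()
im,d,i=snap('top'); cv2.imwrite('pics/top2.png',cv2.resize(im[170:290,130:350,::-1],None,fx=3.6,fy=3.6,interpolation=cv2.INTER_CUBIC))
np.savez('top2.npz',im=im,d=d)"; python3 t.py
```

```text
tcp [ 505.7 -287.9  248.9] [-171.6    1.7  -84.1]
853 [167.5 171.  172. ] [ 501.8 -317.2] 94.8 59.4 8.3 [302. 185.]
26.32 [-171.54    1.75  -84.13] [ 0.5066 -0.2864  0.249 ] [-13.23   8.1  -13.    -5.   -61.55  21.07] 0.0219 [-0.5 -0.1  0.5]
```

View pics/top2.png

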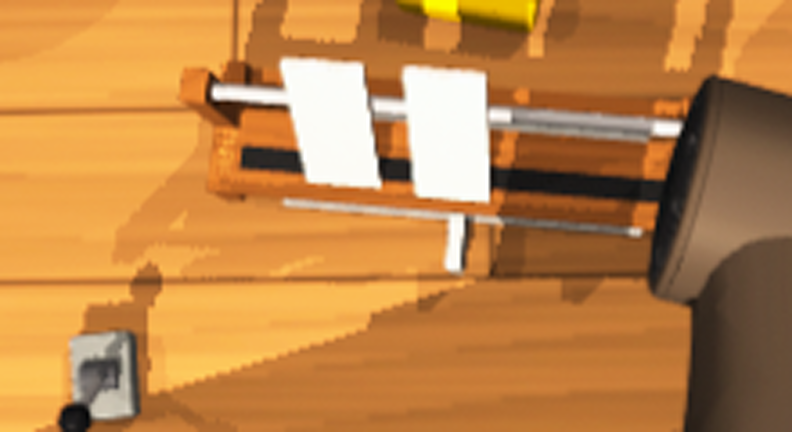

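The crop shows both panels leaning on the rail. Their lower edges, at about (345,187) and (450,200), reach past the strip's front edge, which is at about rows 177 and 185. The tray's front edge runs from (285,203) to (640,232). I'll work out how far forward the feet stand.

```bash
python3 - <<'E'
from meas import *
q=np.load('top2.npz'); im,d=q['im'],q['d']; i=r.camera_info('top')
c,s=np.cos(np.radians(-5.6)),np.sin(np.radians(-5.6)); A=np.array([[c,-s],[s,c]])
rk=lambda px,z:((onplane(px,i,z)[:,:2]*1000-[631.5,85.4])@A).round(1)
cr=lambda a:np.array(a,float)/3.6+[130-.36,170-.36]
g=cv2.resize(im,None,fx=4,fy=4,interpolation=cv2.INTER_CUBIC); w=(g.min(2)>170).astype(np.uint8)
w[:185*4]=0; w[228*4:]=0; w[:,:200*4]=0; w[:,272*4:]=0
cs=sorted(cv2.findContours(w,0,2)[0],key=cv2.contourArea)[-2:]
for k in cs:
    ap=cv2.approxPolyDP(k,10,True)[:,0]/4-.375; b=ap[np.argsort(ap[:,1])]; print('poly',ap.round(1).tolist()); print(' foot front corners',rk(b[-2:],.055).tolist(),'top back corners',rk(b[:2],.204).tolist())
print('strip front/back ends',rk(cr([[255,170],[640,199],[255,149],[640,180]]),.055).tolist())
print('tray front',rk(cr([[285,203],[640,232]]),.016).tolist(),'tab',rk(cr([[457,216],[455,270]]),.051).tolist())
E
```

```text
poly [[199.6, 194.1], [199.6, 197.4], [210.1, 198.9], [215.1, 219.9], [235.1, 221.4], [229.9, 187.4], [208.6, 185.9], [208.1, 194.9]]
 foot front corners [[-28.9, 117.9], [-28.5, 59.0]] top back corners [[38.1, 115.3], [38.5, 59.7]]
poly [[242.1, 188.4], [242.1, 196.9], [233.1, 199.1], [242.6, 202.1], [245.1, 223.1], [264.9, 225.4], [264.9, 202.9], [271.4, 200.6], [264.6, 200.4], [263.9, 190.1]]
 foot front corners [[-31.2, 29.3], [-33.0, -28.6]] top back corners [[38.4, 27.7], [38.4, -28.9]]
strip front/back ends [[-23.6, 161.8], [-21.5, -151.4], [-6.4, 163.9], [-6.0, -150.2]]
tray front [[-43.8, 142.5], [-43.4, -154.5]] tab [[-46.9, -5.4], [-90.6, -8.0]]
```

The feet stand at about x = -29 and -33, so the two panels lean at about 22° and 23.6°. That is allowed but too far forward, and I'll nudge those feet in afterwards. The tray is home. Now the third panel.

```bash
python3 -m inch '[{"x":0.35,"y":0.23,"z":0,"yaw":0.25},{"x":0.35,"y":0.23,"z":0,"yaw":0},{"x":0.35,"y":0.23,"z":0,"yaw":0},{"x":0.35,"y":0.23,"z":0,"yaw":0},{"x":0,"y":0,"z":0,"yaw":0}]' -0.32 >/dev/null; python3 t.py
python3 -m inch '[{"x":0,"y":0,"z":0.5,"yaw":0},{"x":0,"y":0,"z":0.5,"yaw":0},{"x":0,"y":0,"z":0.5,"yaw":0},{"x":0,"y":0,"z":0.5,"yaw":0},{"x":0,"y":0,"z":0,"yaw":0}]' >/dev/null; python3 t.py
python3 -c "
from look import *; tops()"
```

```text
26.73 [-171.49    1.9   -84.93] [ 0.4862 -0.3228  0.2448] [-17.81   8.71 -12.54  -5.72 -61.74  25.14] 0.0299 [-0.2  0.4  0. ]
27.15 [-171.3     1.82  -84.97] [ 0.4936 -0.3218  0.195 ] [-17.47  11.32 -16.04  -6.06 -55.42  25.49] 0.0297 [-0.5 -0.8 -1.1]
tcp [ 493.6 -321.8  195. ] [-171.3    1.8  -85. ]
1066 [162.7 170.7 171.9] [ 502.  -326.4] 94.7 48.6 9.1 [271. 242.]
```

```bash
python3 -m inch '[{"x":0,"y":-0.05,"z":0.7,"yaw":0},{"x":0,"y":0,"z":0.7,"yaw":0},{"x":0,"y":0,"z":0.5,"yaw":0},{"x":0,"y":0,"z":0.1,"yaw":0}]' >/dev/null; python3 t.py
python3 -m inch '[{"x":0,"y":0,"z":0,"yaw":0},{"x":0,"y":0,"z":0.05,"yaw":0},{"x":0,"y":0,"z":0.05,"yaw":0},{"x":0,"y":0,"z":0,"yaw":0},{"x":0,"y":0,"z":0,"yaw":0}]' -1 20 >/dev/null; python3 t.py
python3 -m inch '[{"x":0,"y":-0.07,"z":-0.5,"yaw":0},{"x":0,"y":-0.1,"z":-0.7,"yaw":0},{"x":0,"y":-0.1,"z":-0.7,"yaw":0},{"x":0,"y":-0.1,"z":-0.7,"yaw":0},{"x":0,"y":0,"z":-0.7,"yaw":0}]' - 25 >/dev/null; python3 t.py
```

```text
27.53 [-170.9     1.53  -84.86] [ 0.5052 -0.3213  0.1509] [-16.97  14.28 -18.48  -6.33 -49.53  25.78] 0.03 [-0.2  0.   0.2]
27.95 [-171.07    1.52  -84.81] [ 0.5039 -0.3216  0.1507] [-17.    14.28 -18.52  -6.24 -49.65  25.8 ] 0.0121 [-3.7 -2.  -0.7]
28.37 [-171.99    1.98  -84.93] [ 0.4937 -0.3225  0.2304] [-17.44  10.08 -12.79  -5.6  -60.58  24.85] 0.0079 [ 1.1  0.1 -0.8]
```

```bash
python3 -m inch '[{"x":0,"y":0,"z":-0.8,"yaw":0.6},{"x":0,"y":0,"z":-0.8,"yaw":0.7},{"x":0,"y":0,"z":-0.8,"yaw":0.7},{"x":-0.4,"y":0,"z":-0.8,"yaw":0.7},{"x":-0.6,"y":-0.1,"z":-0.8,"yaw":0}]' >/dev/null; python3 t.py
python3 -m inch '[{"x":-0.7,"y":-0.12,"z":0,"yaw":0},{"x":-0.7,"y":-0.12,"z":0,"yaw":0},{"x":-0.7,"y":-0.12,"z":0,"yaw":0},{"x":-0.7,"y":-0.12,"z":0,"yaw":0},{"x":-0.7,"y":-0.12,"z":0,"yaw":0}]' >/dev/null; python3 t.py
python3 -m inch '[{"x":-0.7,"y":-0.12,"z":0,"yaw":0},{"x":-0.7,"y":-0.12,"z":0,"yaw":0},{"x":-0.7,"y":-0.12,"z":0,"yaw":0},{"x":-0.7,"y":-0.12,"z":0,"yaw":0},{"x":-0.7,"y":-0.12,"z":0,"yaw":0}]' >/dev/null; python3 t.py
python3 -m inch '[{"x":-0.7,"y":-0.1,"z":0,"yaw":0},{"x":-0.7,"y":-0.1,"z":0,"yaw":0},{"x":-0.7,"y":-0.1,"z":0,"yaw":0},{"x":0,"y":0,"z":0,"yaw":0}]' >/dev/null; python3 t.py; python3 foot.py 138.5
```

```text
28.78 [-172.16    3.45  -96.27] [ 0.4846 -0.3038  0.3384] [-15.7    4.7   -5.35  -4.87 -72.82  10.34] 0.0076 [ 0.8 -0.5  0.3]
29.2 [-170.98    3.3   -96.45] [ 0.5122 -0.2178  0.3578] [ -5.02   1.39  -7.3   -3.18 -72.23  -0.96] 0.0077 [ 0.2 -0.4 -0.2]
29.62 [-170.34    3.43  -96.43] [ 0.5388 -0.128   0.3706] [  6.03  -0.1   -8.07  -1.29 -71.85 -12.45] 0.0082 [ 0.5  0.3 -1.1]
29.95 [-169.86    3.64  -96.29] [ 0.554  -0.0714  0.3791] [ 12.66  -0.31  -7.8   -0.12 -71.75 -19.25] 0.0078 [-0.2  0.3 -0.9]
t 29.95 rack tcp [ -61.8 -163.6] 379.1 foot [ -37.4 -155.3] 243.0 tool z in rack [0.177 0.06 ] yaw err -0.7 F [-0.2  0.3 -0.9] w 7.8
```

```bash
python3 -m inch '[{"x":-0.7,"y":0.1,"z":0.4,"yaw":-0.15},{"x":-0.7,"y":0.1,"z":0.6,"yaw":0},{"x":-0.7,"y":0.1,"z":0.8,"yaw":0},{"x":0,"y":0,"z":0.8,"yaw":0},{"x":0,"y":0,"z":0.8,"yaw":0}]' >/dev/null
python3 -m inch '[{"x":0,"y":0,"z":0.8,"yaw":0},{"x":0,"y":0,"z":0.8,"yaw":0},{"x":0,"y":0,"z":0.7,"yaw":0},{"x":0,"y":0,"z":0,"yaw":0}]' >/dev/null; python3 foot.py 138.5
```

```text
t 30.7 rack tcp [-39.  -97.8] 244.9 foot [-11.9 -88.3] 109.4 tool z in rack [0.195 0.069] yaw err 0.2 F [-0.3 -0.4 -0.9] w 7.9
```

```bash
python3 -m inch '[{"x":0.05,"y":0.2,"z":0.7,"yaw":0},{"x":0.05,"y":0.2,"z":0.7,"yaw":0},{"x":0,"y":0.15,"z":0.4,"yaw":0}]' >/dev/null; python3 foot.py 138.5
python3 -m inch '[{"x":0,"y":0.05,"z":0.2,"yaw":0}]' >/dev/null; python3 foot.py 138.5
```

```text
t 30.95 rack tcp [-40.6 -97.1] 202.2 foot [-12.4 -87.3] 67.0 tool z in rack [0.203 0.071] yaw err 0.2 F [-0.4  0.2 -1. ] w 8.3
t 31.03 rack tcp [-41.1 -97. ] 197.0 foot [-13.  -87.2] 61.8 tool z in rack [0.203 0.071] yaw err 0.2 F [ 1.1 -0.2 -1.5] w 7.9
```

```bash
python3 -m inch '[{"x":0,"y":0.03,"z":0.15,"yaw":0}]' >/dev/null; python3 foot.py 138.5
python3 -m inch '[{"x":0,"y":0.03,"z":0.1,"yaw":0}]' >/dev/null; python3 foot.py 138.5
python3 - <<'E'
from h import *
im,d,i=snap('scene'); cv2.imwrite('pics/s6.png',cv2.resize(im[100:300,190:420,::-1],None,fx=3,fy=3))
E
```

```text
t 31.12 rack tcp [-40.8 -96.9] 193.9 foot [-12.5 -87. ] 58.6 tool z in rack [0.204 0.071] yaw err 0.2 F [-0.1 -0.6 -1.2] w 7.7
t 31.2 rack tcp [-40.5 -96.7] 192.1 foot [-12.1 -86.8] 56.9 tool z in rack [0.205 0.071] yaw err 0.2 F [-3.1  0.1  7.6] w 7.6
```

View pics/s6.png

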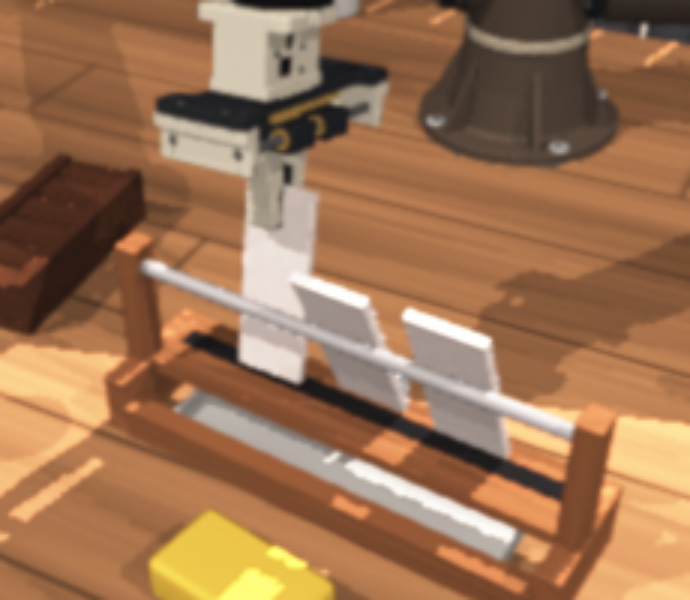

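The crop shows the third panel with its foot at the strip, at (270,370), touching with 7.6 N, and tilted toward the robot. The other two are still leaning. I'll release it and tip it back.

```bash
python3 -m inch '[{"x":0,"y":0,"z":0,"yaw":0},{"x":0,"y":-0.15,"z":0,"yaw":0},{"x":0,"y":-0.25,"z":0,"yaw":0}]' -0.4 >/dev/null; python3 foot.py 138.5
python3 -m inch '[{"x":0,"y":-0.4,"z":0.1,"yaw":0},{"x":0,"y":-0.4,"z":0.1,"yaw":0},{"x":0,"y":-0.4,"z":0.1,"yaw":0}]' >/dev/null; python3 foot.py 138.5
python3 -m inch '[{"x":0,"y":-0.4,"z":0.1,"yaw":0},{"x":0,"y":-0.4,"z":0.1,"yaw":0},{"x":0,"y":-0.2,"z":0,"yaw":0}]' >/dev/null; python3 foot.py 138.5
python3 -c "
from lean import *; lean()"
```

```text
t 31.5 rack tcp [-29.5 -96.4] 197.1 foot [ -0.5 -86.3] 62.0 tool z in rack [0.209 0.073] yaw err 0.3 F [-0.3  0.6 -0.1] w 22.3
t 31.75 rack tcp [  5.1 -95.8] 198.3 foot [ 34.5 -85.6] 63.4 tool z in rack [0.213 0.074] yaw err 0.3 F [-0.5 -0.5 -0.2] w 26.4
t 32.0 rack tcp [ 35.8 -95.8] 197.9 foot [ 65.2 -85.6] 62.9 tool z in rack [0.212 0.074] yaw err 0.3 F [-0.1 -0.1 -1.2] w 26.0
panel n 230 y [-105.3  -78.6  -55.7] lean deg 17.7 square deg 5.5 back x@z55 -7.7
panel n 282 y [-29.2   4.8  29.8] lean deg 24.5 square deg -1.6 back x@z55 -24.6
panel n 315 y [ 60.1  91.7 118.3] lean deg 22.9 square deg -1.3 back x@z55 -21.6
```

```bash
python3 -m inch '[{"x":0,"y":0,"z":0,"yaw":0},{"x":0,"y":0,"z":0,"yaw":0},{"x":0,"y":0,"z":0,"yaw":0}]' 0 >/dev/null; python3 foot.py
python3 -m inch '[{"x":0,"y":-0.12,"z":-0.6,"yaw":0},{"x":0,"y":-0.16,"z":-0.8,"yaw":0},{"x":0,"y":-0.16,"z":-0.8,"yaw":0},{"x":0,"y":0,"z":-0.8,"yaw":0},{"x":0,"y":0,"z":-0.8,"yaw":0}]' >/dev/null; python3 foot.py
python3 -m inch '[{"x":0,"y":0.4,"z":-0.4,"yaw":0},{"x":0,"y":0.8,"z":0,"yaw":0},{"x":0,"y":0.8,"z":0,"yaw":0},{"x":0,"y":0.8,"z":0,"yaw":0},{"x":0,"y":0.8,"z":0,"yaw":0}]' -1 >/dev/null; python3 foot.py; python3 t.py
cat > feet.py <<'E'
from meas import *
def feet(f=None):
    im,d,i=snap('top'); c,s=np.cos(np.radians(-5.6)),np.sin(np.radians(-5.6)); A=np.array([[c,-s],[s,c]])
    rk=lambda px,z:((onplane(px,i,z)[:,:2]*1000-[631.5,85.4])@A)
    g=cv2.resize(im,None,fx=4,fy=4,interpolation=cv2.INTER_CUBIC); u,v=np.meshgrid((np.arange(g.shape[1])-1.5)/4,(np.arange(g.shape[0])-1.5)/4)
    R55=rk(np.c_[u.ravel(),v.ravel()],.055).reshape(*u.shape,2); w=g.min(2)>150
    for y0 in np.arange(-140,145,10):
        m=w&(abs(R55[...,1]-y0)<1.5)&(R55[...,0]>-42)&(R55[...,0]<0)
        if m.sum()>15: print(int(y0),R55[...,0][m].min().round(1),end=' | ')
    print()
    R16=rk(np.c_[u.ravel(),v.ravel()],.016).reshape(*u.shape,2); grey=(g.max(2)-g.min(2)<70)&(g.min(2)>90)
    m=grey&(R16[...,0]>-80)&(R16[...,0]<-25)&(abs(R16[...,1])<165)
    for y0 in range(-140,145,40):
        k=m&(abs(R16[...,1]-y0)<2)
        if k.any(): print('tray',y0,R16[...,0][k].min().round(1),end=' | ')
    print()
    if f: cv2.imwrite('pics/'+f,cv2.resize(im[170:290,130:350,::-1],None,fx=3.6,fy=3.6,interpolation=cv2.INTER_CUBIC))
E
python3 -c "
from feet import *; feet('top3.png')
from lean import *; lean()"
```

```text
t 32.3 rack tcp [ 36.8 -96.2] 196.9 foot [ 67.8 -85.5] 54.0 tool z in rack [0.211 0.073] yaw err 0.3 F [-0.   0.4 -1. ] w 40.2
t 32.72 rack tcp [  22.8 -103.8] 289.0 foot [ 52.2 -93.5] 145.8 tool z in rack [0.2  0.07] yaw err 0.2 F [ 0.5 -0.3  0. ] w 43.8
t 33.13 rack tcp [ -67.6 -103.6] 287.8 foot [-36.6 -92.9] 145.0 tool z in rack [0.212 0.073] yaw err 0.3 F [0.7 0.8 0.4] w 15.9
33.13 [-167.76    4.23  -95.33] [ 0.5541 -0.0111  0.2878] [ 20.15  -0.22 -20.47   1.79 -56.9  -26.75] 0.0159 [0.7 0.8 0.4]
-70 -3.8 | -60 -14.2 | -30 -33.7 | -20 -33.8 | -10 -34.6 | 0 -34.7 | 10 -33.9 | 20 -34.2 | 30 -31.9 | 60 -30.1 | 70 -29.5 | 80 -30.3 | 90 -30.4 | 100 -29.6 | 110 -29.8 | 120 -28.2 | 
tray -60 -28.9 | tray -20 -46.4 | tray 20 -45.4 | tray 60 -45.7 | tray 100 -45.2 | tray 140 -45.4 | 
panel n 254 y [-114.6  -81.3  -55.7] lean deg 25.4 square deg -1.6 back x@z55 -24.6
panel n 283 y [-28.8   3.5  29.8] lean deg 24.4 square deg -1.8 back x@z55 -24.4
panel n 317 y [ 60.2  92.3 118.2] lean deg 22.8 square deg -1.2 back x@z55 -21.4
```

View pics/top3.png

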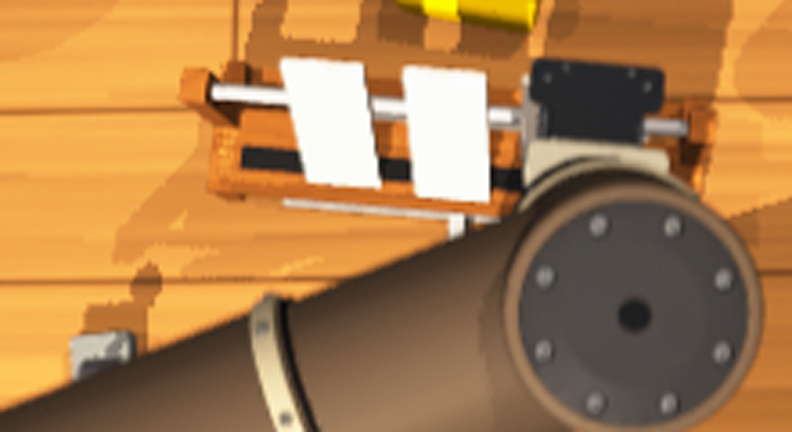

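All three panels lean, but panels 2 and 3 are close to the limit. The crop shows feet 1 and 2 in front of the strip, at (345,187) and (450,200), and the fit gives about 24° for panel 3. I'll turn the closed gripper and push the feet back onto the strip.

```bash
python3 -m inch '[{"x":0,"y":0.4,"z":0,"yaw":1},{"x":0,"y":0,"z":0,"yaw":1},{"x":0,"y":0,"z":0,"yaw":1},{"x":0,"y":0,"z":0,"yaw":1},{"x":0,"y":0,"z":0,"yaw":1}]' >/dev/null
python3 -m inch '[{"x":0,"y":0,"z":0,"yaw":1},{"x":0,"y":0,"z":0,"yaw":1},{"x":0,"y":0,"z":0,"yaw":1},{"x":0,"y":0,"z":0,"yaw":1},{"x":0,"y":0,"z":0,"yaw":1}]' >/dev/null
python3 -m inch '[{"x":0,"y":0,"z":0,"yaw":1},{"x":0,"y":0,"z":0,"yaw":1},{"x":0,"y":0,"z":0,"yaw":1},{"x":0,"y":0,"z":0,"yaw":1},{"x":0,"y":0,"z":0,"yaw":1}]' >/dev/null
python3 -m inch '[{"x":0,"y":0,"z":0,"yaw":1},{"x":0,"y":0,"z":0,"yaw":1},{"x":0,"y":0,"z":0,"yaw":1},{"x":0,"y":0,"z":0,"yaw":1},{"x":0,"y":0,"z":0,"yaw":1}]' >/dev/null
python3 -m inch '[{"x":0,"y":0,"z":0,"yaw":1},{"x":0,"y":0,"z":0,"yaw":0.5},{"x":0,"y":0,"z":0,"yaw":0}]' >/dev/null; python3 foot.py; python3 t.py
python3 -c "
from lean import *; lean()"
```

```text
t 35.15 rack tcp [ -78.3 -102.8] 293.3 foot [-45.6 -91.1] 150.9 tool z in rack [0.223 0.08 ] yaw err 269.3 F [-0.6  0.2 -0.2] w 0.1
35.15 [175.28  12.88 173.7 ] [ 0.5435 -0.0092  0.2933] [  20.84   -1.94  -21.63    1.92  -56.71 -117.48] 0.0001 [-0.6  0.2 -0.2]
panel n 253 y [-113.6  -81.2  -55.4] lean deg 25.1 square deg -1.5 back x@z55 -23.8
panel n 281 y [-29.2   4.   29.7] lean deg 24.6 square deg -2.1 back x@z55 -25.1
panel n 320 y [ 60.3  91.7 118.1] lean deg 22.9 square deg -1.4 back x@z55 -21.7
```

```bash
python3 -m inch '[{"x":0.7,"y":0,"z":0.5,"yaw":-0.1},{"x":0.7,"y":0,"z":0.8,"yaw":0},{"x":0,"y":0,"z":0.9,"yaw":0},{"x":0,"y":0,"z":0.9,"yaw":0},{"x":0,"y":0,"z":0.9,"yaw":0}]' >/dev/null
python3 -m inch '[{"x":0,"y":0,"z":0.9,"yaw":0},{"x":0,"y":0,"z":0.9,"yaw":0},{"x":0,"y":0,"z":0.8,"yaw":0},{"x":0,"y":0,"z":0.5,"yaw":0},{"x":0,"y":0,"z":0,"yaw":0}]' >/dev/null; python3 foot.py 11; python3 t.py
```

```text
t 36.03 rack tcp [-68.9 -86.6] 110.8 foot [-66.3 -85.7] 100.1 tool z in rack [0.233 0.084] yaw err 270.9 F [ 0.1 -0.   0.4] w 0.8
36.03 [175.41  13.61 175.34] [0.5545 0.0059 0.1108] [  22.2     9.18  -37.21    4.04  -29.47 -119.59] 0.0008 [ 0.1 -0.   0.4]
```

```bash
python3 -m inch '[{"x":0,"y":0,"z":0.6,"yaw":0.2},{"x":0,"y":0,"z":0.6,"yaw":0},{"x":0,"y":0,"z":0.25,"yaw":0},{"x":0,"y":0,"z":0,"yaw":0}]' >/dev/null; python3 foot.py 11
python3 - <<'E'
from h import *
im,d,i=snap('scene'); cv2.imwrite('pics/s7.png',cv2.resize(im[130:330,190:420,::-1],None,fx=3,fy=3))
E
```

```text
t 36.37 rack tcp [-58.8 -83. ] 76.7 foot [-56.2 -82.1] 66.0 tool z in rack [0.235 0.084] yaw err 270.4 F [-0.9 -0.2  0.6] w 0.4
```

View pics/s7.png

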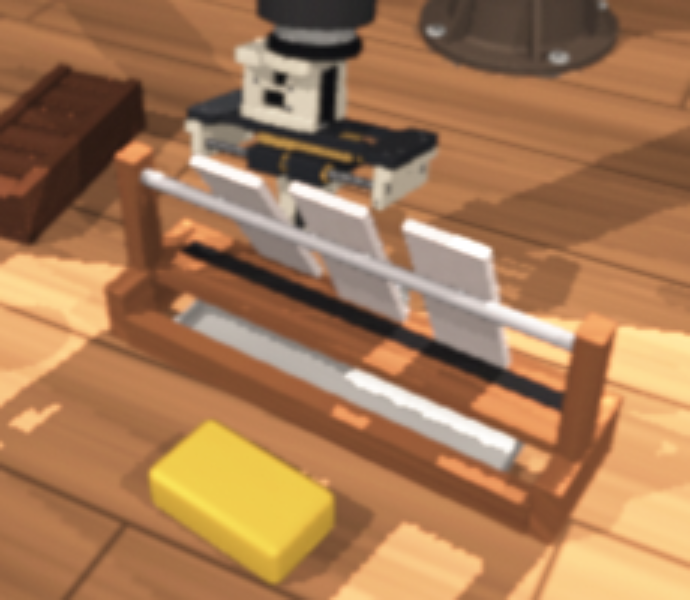

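The crop shows the closed gripper low in front of panel 3, with all three panels leaning and the body clear of them. I'll push in small steps.

```bash
python3 -m inch '[{"x":-0.35,"y":0,"z":0.15,"yaw":0},{"x":-0.35,"y":0,"z":0.1,"yaw":0}]' >/dev/null; python3 foot.py 11
python3 -m inch '[{"x":-0.2,"y":0,"z":0.08,"yaw":0},{"x":0,"y":0,"z":0,"yaw":0}]' >/dev/null; python3 foot.py 11
python3 -c "
from lean import *; lean()"
```

```text
t 36.58 rack tcp [-40.2 -82.3] 77.2 foot [-37.6 -81.4] 66.6 tool z in rack [0.236 0.085] yaw err 270.5 F [-1.2  0.7  0.8] w 0.2
t 36.75 rack tcp [-31.4 -81.4] 78.3 foot [-28.7 -80.5] 67.6 tool z in rack [0.239 0.086] yaw err 270.5 F [0.6 0.8 0.3] w 0.3
panel n 273 y [-112.9  -79.3  -54.4] lean deg 20.7 square deg -2.5 back x@z55 -18.8
panel n 282 y [-28.8   3.7  29.9] lean deg 24.3 square deg -1.8 back x@z55 -24.3
panel n 317 y [ 60.2  91.8 118.3] lean deg 22.8 square deg -1.3 back x@z55 -21.4
```

```bash
python3 -m inch '[{"x":0.6,"y":0,"z":-0.12,"yaw":0},{"x":0.4,"y":0.5,"z":0,"yaw":0},{"x":0,"y":0.9,"z":0.05,"yaw":0},{"x":0,"y":0.9,"z":0.05,"yaw":0},{"x":0,"y":0.9,"z":0.05,"yaw":0}]' >/dev/null; python3 foot.py 11
python3 -m inch '[{"x":0,"y":0.3,"z":0.1,"yaw":0},{"x":0,"y":0,"z":0.05,"yaw":0}]' >/dev/null; python3 foot.py 11
```

```text
t 37.22 rack tcp [-57.9  -3.3] 79.4 foot [-55.3  -2.3] 68.8 tool z in rack [0.242 0.086] yaw err 270.0 F [ 1.  -0.4 -0. ] w 0.6
t 37.38 rack tcp [-56.4   8.6] 77.9 foot [-53.7   9.6] 67.3 tool z in rack [0.244 0.088] yaw err 270.2 F [ 0.2 -1.1  0.1] w 0.4
```

```bash
python3 -m inch '[{"x":-0.35,"y":-0.15,"z":0.12,"yaw":0},{"x":-0.3,"y":-0.05,"z":0.1,"yaw":0},{"x":-0.2,"y":0,"z":0.08,"yaw":0},{"x":0,"y":0,"z":0,"yaw":0}]' >/dev/null; python3 foot.py 11
python3 -c "
from lean import *; lean()"
```

```text
t 37.72 rack tcp [-33.2   3.8] 75.8 foot [-30.5   4.8] 65.2 tool z in rack [0.244 0.089] yaw err 270.3 F [0.1 1.5 1.2] w 0.6
panel n 270 y [-112.7  -79.   -54.2] lean deg 19.6 square deg -2.1 back x@z55 -15.8
panel n 298 y [-29.4   3.1  29.2] lean deg 20.1 square deg -1.9 back x@z55 -16.3
panel n 314 y [ 60.4  92.1 118.3] lean deg 23.0 square deg -1.4 back x@z55 -21.9
```

Panels 2 and 3 now lean at about 20°. Panel 1 next.

```bash
python3 -m inch '[{"x":0.6,"y":0,"z":-0.12,"yaw":0},{"x":0.4,"y":0.5,"z":0,"yaw":0},{"x":0,"y":0.9,"z":0.05,"yaw":0},{"x":0,"y":0.9,"z":0.08,"yaw":0},{"x":0,"y":0.9,"z":0.1,"yaw":0}]' >/dev/null; python3 foot.py 11
python3 -m inch '[{"x":0,"y":0.1,"z":0.05,"yaw":0},{"x":-0.2,"y":0,"z":0.1,"yaw":0}]' >/dev/null; python3 foot.py 11
```

```text
t 38.18 rack tcp [-60.4  79.2] 73.3 foot [-57.8  80.2] 62.7 tool z in rack [0.244 0.086] yaw err 269.7 F [ 0.1 -0.4  0.5] w 0.5
t 38.35 rack tcp [-54.8  85.1] 71.5 foot [-52.1  86. ] 60.9 tool z in rack [0.245 0.087] yaw err 269.8 F [-0.7  0.1 -0.2] w 0.4
```

```bash
python3 -m inch '[{"x":-0.3,"y":0.05,"z":0,"yaw":0},{"x":-0.3,"y":0.05,"z":0.05,"yaw":0},{"x":-0.2,"y":0,"z":0.05,"yaw":0},{"x":0,"y":0,"z":0,"yaw":0}]' >/dev/null; python3 foot.py 11
python3 -c "
from lean import *; lean()"
```

```text
t 38.68 rack tcp [-32.  86.] 74.1 foot [-29.3  87. ] 63.5 tool z in rack [0.244 0.087] yaw err 269.7 F [-0.7 -0.2  0.3] w 0.2
panel n 267 y [-113.2  -79.2  -54.6] lean deg 19.5 square deg -1.9 back x@z55 -15.5
panel n 298 y [-30.    2.8  29.1] lean deg 20.5 square deg -1.5 back x@z55 -17.5
panel n 351 y [ 59.5  91.2 117.7] lean deg 19.3 square deg -1.2 back x@z55 -15.0
```

All three panels now lean at about 19–20° (about 1° less after the fit bias), squarely, centred near y = -84, 0 and 89. I'll back away and go to the switch.

```bash
python3 -m inch '[{"x":0.6,"y":0,"z":-0.15,"yaw":0},{"x":0.8,"y":0,"z":-0.6,"yaw":0},{"x":0.5,"y":0,"z":-0.9,"yaw":0},{"x":0,"y":0,"z":-1,"yaw":0},{"x":0,"y":0,"z":-1,"yaw":0}]' >/dev/null; python3 t.py
python3 -m inch '[{"x":0.5,"y":0.7,"z":-0.3,"yaw":0},{"x":0.6,"y":0.8,"z":-0.15,"yaw":0},{"x":0.6,"y":0.8,"z":-0.15,"yaw":0},{"x":0.6,"y":0.8,"z":-0.15,"yaw":0},{"x":0.6,"y":0.8,"z":-0.15,"yaw":0}]' >/dev/null; python3 t.py
python3 - <<'E'
from meas import *
feet=__import__('feet').feet; feet()
im,d,i=snap('top'); dark=(im.max(2)<60)
for b in blob(dark,(130,255,185,305))[:3]:
    m=b.mean(0); print('dark',len(b),m.round(1),(onplane([m],i,.092)*1000).round(1), 'depth pt',(atdepth([m],i,[d[int(round(m[1])),int(round(m[0]))]])*1000).round(1))
E
```

```text
39.15 [175.48  13.61 173.82] [0.5349 0.1674 0.1454] [  41.8     6.8   -37.75   12.71  -33.55 -147.32] 0.0004 [0.6 0.4 1.1]
39.57 [174.93  13.97 173.14] [0.4679 0.27   0.1655] [  57.37    3.56  -40.12   17.3   -36.8  -166.64] 0.0004 [ 0.6  0.1 -0.4]
-80 -22.9 | -70 -23.8 | -60 -24.6 | -30 -24.9 | -20 -24.9 | -10 -25.6 | 0 -25.9 | 10 -25.0 | 20 -25.1 | 30 -23.7 | 70 -22.8 | 80 -22.9 | 
tray -140 -44.8 | tray -100 -44.2 | tray -60 -45.5 | tray -20 -45.7 | tray 20 -45.4 | tray 60 -45.7 | tray 100 -45.2 | tray 140 -45.4 | 
dark 775 [168.8 278.5] [[445.5 326.4  92. ]] depth pt [[440.1 228.9 425.6]]
dark 692 [150.7 294.2] [[402.9 375.8  92. ]] depth pt [[412.  225.4 541.7]]
dark 50 [180.9 264.6] [[483.7 293.1  92. ]] depth pt [[476.2 252.5 246. ]]
```

```bash
python3 - <<'E'
from meas import *
V=[]
for n,w in (('top',(135,270,175,300)),('scene',(440,200,480,225))):
    im=cv2.imread(f'pics/{n}0.png'); i=r.camera_info(n)
    b=blob(im.max(2)<70,w)[0]; m=(b.max(0)+b.min(0))/2; v,o=rays([m],i); V.append((v[0]/np.linalg.norm(v[0]),o)); print(n,len(b),m,(onplane([m],i,.092)*1000).round(1))
(v1,o1),(v2,o2)=V; t=np.linalg.lstsq(np.c_[v1,-v2],o2-o1,rcond=None)[0]; p,q=o1+t[0]*v1,o2+t[1]*v2; print('ball',((p+q)*500).round(1),'gap mm',np.linalg.norm(p-q)*1000)
E
python3 -m inch '[{"x":0,"y":0,"z":-0.4,"yaw":-1},{"x":0,"y":0,"z":-0.4,"yaw":-1},{"x":0,"y":0,"z":0,"yaw":-1},{"x":0,"y":0,"z":0,"yaw":-1},{"x":0,"y":0,"z":0,"yaw":-1}]' >/dev/null
python3 -m inch '[{"x":0,"y":0,"z":0,"yaw":-1},{"x":0,"y":0,"z":0,"yaw":-1},{"x":0,"y":0,"z":0,"yaw":-1},{"x":0,"y":0,"z":0,"yaw":-1},{"x":0,"y":0,"z":0,"yaw":-1}]' >/dev/null
python3 -m inch '[{"x":0,"y":0,"z":0,"yaw":-1},{"x":0,"y":0,"z":0,"yaw":-1},{"x":0,"y":0,"z":0,"yaw":-1},{"x":0,"y":0,"z":0,"yaw":-1},{"x":0,"y":0,"z":0,"yaw":-1}]' >/dev/null
python3 -m inch '[{"x":0,"y":0,"z":0,"yaw":-1},{"x":0,"y":0,"z":0,"yaw":-1},{"x":0,"y":0,"z":0,"yaw":-1},{"x":0,"y":0,"z":0,"yaw":-1},{"x":0,"y":0,"z":0,"yaw":-1}]' >/dev/null; python3 t.py; python3 foot.py
```

```text
top 62 [150.5 286. ] [[425.3 377.2  92. ]]
scene 85 [460.  212.5] [[422.6 378.2  92. ]]
ball [425.1 377.5  93.4] gap mm 1.5399531735612348
41.33 [-166.89    6.18 -102.31] [0.4634 0.2537 0.1828] [ 56.78   1.38 -39.21  15.75 -40.02 -81.07] 0.0006 [ 0.7 -0.2 -0.2]
t 41.33 rack tcp [-183.7  151.1] 182.8 foot [-148.9  162.5] 40.8 tool z in rack [0.238 0.078] yaw err -6.7 F [ 0.7 -0.2 -0.2] w 0.6
```

```bash
python3 -m inch '[{"x":-0.2,"y":0.7,"z":-0.2,"yaw":-0.6},{"x":-0.3,"y":0.7,"z":-0.15,"yaw":-0.6},{"x":-0.5,"y":0.7,"z":-0.12,"yaw":-0.6},{"x":-0.6,"y":0.7,"z":-0.1,"yaw":-0.6},{"x":-0.6,"y":0.7,"z":-0.1,"yaw":-0.6}]' >/dev/null; python3 t.py
python3 -m inch '[{"x":-0.7,"y":0.6,"z":-0.1,"yaw":0},{"x":-0.7,"y":0.6,"z":-0.1,"yaw":0},{"x":-0.5,"y":0.3,"z":0,"yaw":0},{"x":0,"y":0,"z":0,"yaw":0}]' >/dev/null; python3 t.py
```

```text
41.75 [-165.98    3.09  -90.58] [0.3816 0.3147 0.1819] [ 71.29  -1.16 -42.82  18.46 -42.49 -85.28] 0.0 [ 0.2  1.  -0.3]
42.08 [-165.99    3.11  -90.45] [0.3418 0.3637 0.1802] [ 78.81   0.16 -42.04  19.26 -43.73 -93.15] 0.0002 [-0.7 -1.1 -0.7]
```

```bash
python3 -m inch '[{"x":-0.2,"y":0,"z":0.7,"yaw":0},{"x":-0.15,"y":0,"z":0.8,"yaw":0},{"x":0,"y":0,"z":0.8,"yaw":0},{"x":0,"y":0,"z":0.8,"yaw":0},{"x":0,"y":0,"z":0.6,"yaw":0}]' >/dev/null
python3 -m inch '[{"x":0,"y":0,"z":0,"yaw":0}]' >/dev/null; python3 t.py
python3 - <<'E'
from h import *
im,d,i=snap('scene'); cv2.imwrite('pics/s8.png',cv2.resize(im[120:280,340:520,::-1],None,fx=3,fy=3))
E
```

```text
42.58 [-166.07    3.33  -90.5 ] [0.3669 0.3752 0.089 ] [ 73.94   9.44 -48.97  28.09 -27.41 -99.43] 0.0007 [-0.6 -0.6 -0.4]
```

View pics/s8.png

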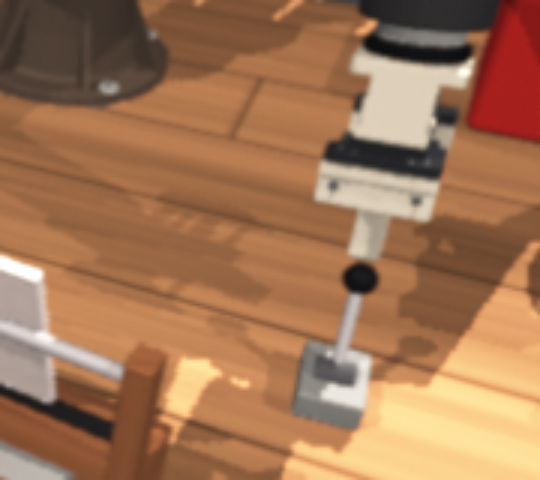

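The crop shows the closed fingers just behind the ball at (360,278) and lined up with it. I'll push away from the robot.

```bash
python3 -m inch '[{"x":0,"y":-0.5,"z":0.12,"yaw":0},{"x":0,"y":-0.5,"z":0.12,"yaw":0},{"x":0,"y":-0.5,"z":0.12,"yaw":0},{"x":0,"y":-0.5,"z":0.12,"yaw":0},{"x":0,"y":-0.5,"z":0.12,"yaw":0}]' >/dev/null; python3 t.py
python3 -m inch '[{"x":0,"y":-0.4,"z":0.1,"yaw":0},{"x":0,"y":-0.4,"z":0.1,"yaw":0}]' >/dev/null; python3 t.py
```

```text
43.05 [-165.93    3.5   -90.49] [0.4342 0.3727 0.0958] [ 66.23  12.5  -42.81  25.06 -28.15 -88.67] 0.0005 [-2.4  1.2  0.2]
43.22 [-165.87    3.66  -90.54] [0.4567 0.3723 0.0987] [ 63.91  13.56 -40.48  23.84 -28.6  -85.19] 0.0003 [-1.3  0.6 -1.2]
```

```bash
python3 -m inch '[{"x":0,"y":-0.2,"z":0.3,"yaw":0},{"x":0,"y":-0.2,"z":0.15,"yaw":0}]' >/dev/null; python3 t.py
python3 -m inch '[{"x":0,"y":-0.2,"z":0.05,"yaw":0},{"x":0,"y":0,"z":0,"yaw":0}]' >/dev/null; python3 t.py
```

```text
43.38 [-165.78    3.87  -90.62] [0.4711 0.373  0.0927] [ 62.37  14.85 -39.79  24.19 -27.5  -84.24] 0.0004 [-17.4  -0.1   4.3]
43.55 [-166.04    3.81  -90.59] [0.4724 0.3715 0.0912] [ 62.11  15.06 -39.45  23.49 -27.63 -83.3 ] 0.0006 [-18.6   1.6   7.3]
```

The push reached the lever's end stop at about 18 N. I'll retract, rise and check everything.

```bash
python3 -m inch '[{"x":0,"y":0.5,"z":-0.1,"yaw":0},{"x":0,"y":0.8,"z":-0.2,"yaw":0},{"x":0,"y":0.8,"z":-0.5,"yaw":0},{"x":0,"y":0.4,"z":-0.9,"yaw":0},{"x":0,"y":0,"z":-1,"yaw":0}]' >/dev/null
python3 -m inch '[{"x":0,"y":0,"z":-1,"yaw":0},{"x":0,"y":0,"z":-0.8,"yaw":0},{"x":0,"y":0,"z":0,"yaw":0}]' >/dev/null; python3 t.py
python3 - <<'E'
from meas import *
V=[]
for n,w in (('top',(135,235,185,300)),('scene',(420,190,490,260))):
    im,d,i=snap(n,n+'9.png')
    for b in blob(im.max(2)<70,w)[:2]:
        m=(b.max(0)+b.min(0))/2; print(n,len(b),m,(onplane([m],i,.092)*1000).round(1))
from lean import lean; from feet import feet; lean(); feet()
im=cv2.imread('pics/top9.png'); cv2.imwrite('pics/top9c.png',cv2.resize(im[120:310,120:440],None,fx=2.4,fy=2.4))
E
```

```text
44.22 [-166.23    3.55  -90.54] [0.3789 0.3626 0.1881] [ 73.51   1.82 -38.66  17.9  -43.69 -86.84] 0.0002 [ 0.1 -0.1 -0.6]
top 254 [141.5 287.5] [[421.3 402.4  92. ]]
top 52 [149.5 259.5] [[498.8 382.6  92. ]]
scene 94 [456.5 232. ] [[498.2 383.1  92. ]]
panel n 273 y [-112.8  -80.5  -54.3] lean deg 19.6 square deg -2.1 back x@z55 -15.9
panel n 296 y [-28.9   3.6  29.3] lean deg 20.7 square deg -1.9 back x@z55 -18.0
panel n 348 y [ 59.8  90.4 117.8] lean deg 19.3 square deg -1.1 back x@z55 -14.9
-110 -23.4 | -100 -24.1 | -90 -24.2 | -80 -23.7 | -70 -23.8 | -60 -24.6 | -30 -24.9 | -20 -24.9 | -10 -25.1 | 0 -25.9 | 10 -25.1 | 20 -25.1 | 
tray -140 -44.8 | tray -100 -45.7 | tray -60 -45.5 | tray -20 -45.7 | tray 20 -45.4 | tray 60 -45.7 | tray 100 -44.2 | tray 140 -44.0 |
```

View pics/top9c.png

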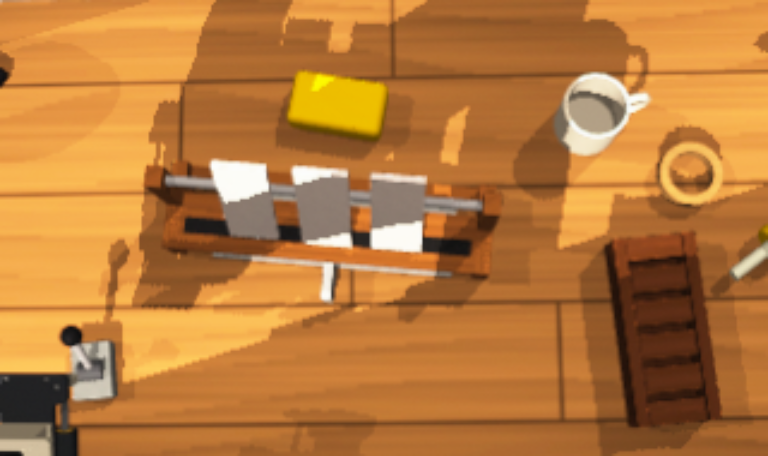

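View pics/scene9.png

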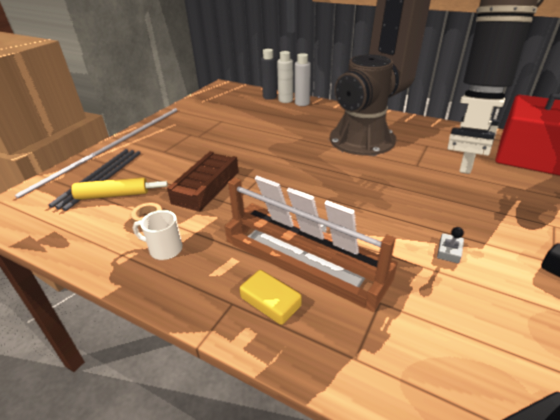

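The final views show the carrier empty and three panels leaning side by side at (245,200), (322,207) and (398,212). The tray is under the rack with its front edge at rack x ≈ -45. The lever ball is on the far side of its box, at (70,335) in the top crop and (457,232) in the scene. The mug, tape and sponge look unmoved and the gripper is clear, so I'm handing in.

```bash
python3 -c "
from plant import r; print(r.close_job())"
```

```text
the job is handed in; nothing more can be done
None
```

The job is handed in at about 44 s of robot time. All the final checks passed, though no verdict is reported.

**What I did:** I pushed the tray home by its tab until it pressed on the bar at 22 N. Three panels were present, and I leaned all of them on the rack. Their feet first stood about 5–10 mm too far forward, so I pushed them back onto the strip with the closed fingers. I then threw the switch to its stop.

**Last checks before handing in:**

| Item | Measured | Allowed |
|---|---|---|
| Panel lean | 19.6°, 20.7°, 19.3° (the fit reads about 1° high) | 10–25° |
| Panel squareness | within about 2° | 7° |
| Panel centres (rack y) | about -84, 0 and +89 mm | 155 mm either side, 56 mm or more apart |
| Tray front edge (rack x) | -44 to -46 mm, home being -45 | within 10 mm |
| Switch | about 0.95 rad, from the ball's 74 mm travel | above 0.8 rad |

- **Mug, tape and sponge:** they looked unmoved in the last pictures, but I did not measure them again.
- **Knock to the tray:** I saw no sign of one.
- **Tool tilt:** the tool drifted to about 14° off vertical during the run, and the moves offered no way to correct it. I allowed for it in the placements, and it is probably one reason the feet first landed forward.

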